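# Invert two sample cups onto their drying pegs and close the retaining bar

## Task

Take the two washed aluminium sample cups out of the drain cradle and put each one upside down on the drying peg that suits its bore, the wide cup on the thick peg and the slim cup on the thin peg, lowered (not dropped) until its rim stands flat on the peg's foot. Then swing the rack's retaining bar across above both cups until it is against its stop, and let go. Do not shift or knock over the wash bottle, the vial or the timer.

Things in the scene. Friction and masses are not known exactly. Their poses are not given: they have to be found in the camera images.
- slim_cup: slim aluminium cup, open at one end: outside 38 mm diameter (rim bead 2 mm more), bore 33, 85 mm long, floor 4 mm, about 70 g. Origin: centre of the outside of its closed base; +z along its axis to the mouth. It starts lying in either cradle seat, z pointing along the cradle's +x and 25 degrees down. Between 18 and 62 mm from its base both sides are clear of the ribs
- wide_cup: wide aluminium cup, open at one end: outside 54 mm diameter (rim bead 2 mm more), bore 49, 85 mm long, floor 4 mm, about 70 g. Origin: centre of the outside of its closed base; +z along its axis to the mouth. It starts lying in either cradle seat, z pointing along the cradle's +x and 25 degrees down. Between 18 and 62 mm from its base both sides are clear of the ribs
- slim_peg: slim white drying peg, upright, 20 mm diameter, tapering over its last 17 mm to 6 mm, top 69 mm above its underside; round foot 68 mm diameter, 4 mm thick, on which the cup's rim rests. Origin: centre of the foot's underside, 12 mm above the worktop; z up. Fixed; stands at one of the rack's two places (either one)
- wide_peg: thick white drying peg, upright, 36 mm diameter, tapering over its last 17 mm to 22 mm, top 69 mm above its underside; round foot 68 mm diameter, 4 mm thick, on which the cup's rim rests. Origin: centre of the foot's underside, 12 mm above the worktop; z up. Fixed; stands at one of the rack's two places (either one)
- cradle: white drain cradle, fixed: base plate 115 x 165 x 8 mm; two seats at y = +47.5 and -47.5 mm on its axes, each of two 6 mm thick V ribs (about 10 and 69 mm from the lying cup's base) sloping down to +x by 25 degrees; nothing over 75 mm high. Origin: underside centre; x is the way the cups' mouths point, roughly away from the robot, z up
- rack: grey drying rack, fixed: base plate 100 x 242 x 12 mm, from y = -153 to +89 mm on its axes. Origin: at its underside midway between the two peg places, which lie at y = +47.5 and -47.5 mm. A 14 mm steel post at x = 0, y = -132.5 mm carries the retaining bar. x points roughly away from the robot, z up
- bar (a joint): retaining bar's hinge on the post's vertical axis: 0 = closed against its stop, bar along the rack's +y above both pegs; grows (clockwise from above) as it swings out to the rack's +x, limit 1.7 rad. Light friction, stays put. Flat steel, 205 mm long from the pivot, 22 wide, 109 to 116 mm above the worktop; a seated cup's base comes to 101 mm
- bar_knob (a point): on the axis of the bar's upright black knob (20 mm diameter, 40 mm high, from 116 to 156 mm above the worktop), 142 mm above the worktop; the knob stands 115 mm from the pivot; axes turn with the bar, +y along the bar away from the pivot
- bar_pivot (a point): point on the pivot axis of the bar, at the bar's top face, 116 mm above the worktop
- wash_bottle: bystander: white wash bottle standing upright, body 67 mm diameter, 192 mm high, spout to +y reaching 40 mm from the origin; origin: underside centre, z up
- vial: bystander: screw-cap sample vial standing upright, 32 mm diameter, 72 mm high; origin: underside centre, z up
- timer: bystander: white lab timer lying flat, 70 x 64 x 18 mm; origin: underside centre, z up
Mind the look-alikes: they are no part of the job. What is shaped like the slim_cup but red is not meant.

How it is judged:
By the outcome, as a careful person would: the job done as asked, in the order asked, and still so for the second after the job is handed in, with the robot touching nothing.
It also fails if it takes over 72 s, if anything falls off the work surface, if the arm or the gripper's body presses on something with over 40 N, if the wrist force passes 120 N, or if a joint passes its speed limit or range.

## Robot

A 6-joint arm with a two-finger parallel gripper is mounted at the origin on a cart in front of the work surface, level with it; the furniture and walls round the work are solid. World frame = base frame: x ahead of the robot, y to its left, z up, the work surface at z = 0. Lengths are in m, angles in rad, forces in N, time in s.
With the tool pointing down it reaches from about 0.275 to 0.825 m from the base axis. Payload 4.9 kg.
Tool frame: the origin (TCP) lies on the centre line of the jaws, within the pads' length; the fingertips stand manip.tip_reach ahead of it and the grasp point (between the pads) lies 2 mm behind it (manip.tip_reach is the distance from the TCP to the fingertips, in m); z points along the fingers, y is the direction in which the jaws open and shut (so a half turn about z gives the same grasp; the last joint's range is limited). The gripper opens to 85 mm and grips with 20 to 120 N. Pads are 22 mm wide; open, the fingers measure 114 mm over their backs; the gripper's body (76 mm by 85 mm) begins 54 mm behind the grasp point. The pads swing forward as they close: fully open they stand 13 mm farther back than shut.
Start: joints at [-1.278, 0.326, -0.193, 1.052, 0, 1.437], TCP at [0.228, -0.501, 0.222] pointing down, gripper open.
Joint ranges: [-2.65, 2.65], [-0.97, 1.79], [-1.3, 1.35], [-1.93, 2.1], [-1.47, 1.37], [-3.14, 3.14]. Speed limits (rad/s): [2.57, 2.57, 3.14, 3.14, 3.14, 3.14].

## Interface

Orientations are given as a unit quaternion [w, x, y, z].
In Python, from rig import manip gives the robot as it stands.
- The arm moves only by the shell command python3 -m handwheel 'ROWS'. ROWS is JSON, a list of rows, each a list of 5 numbers: the shift along the tool's x, y, z in m, then the turn about the tool's z in rad, then the closure in counts, from 0 (fully open) to 255 (shut). In form: [[tx, ty, tz, yaw, jaw], ...]. A call has exactly 8 rows; each row is the pose to reach, as a shift and turn from the pose commanded when the call began, along the tool's axes at that moment; what a row does not reach only later rows make up. A row lasts 1/8 s, in which the tool goes at most 62.5 mm and 10.7 degrees, less where a joint would pass 70% of its speed; a pose out of reach is approached as far as the arm can. A call with a gripper value outside its range is refused whole. The fingers move at their own pace and stop on an object; the grip force is fixed at half the most. Time passes only in rows, so rows that repeat a pose let the fingers close, or fill a call up. It gives the time, the measured TCP pose, the force and the opening at its end, in the units of the state.
- manip.get_obs(): the state, without advancing time (a new reading comes with each control period).
- manip.get_image(name): name is "scene" or "top" or "wrist"; returns the picture (420x560x3 uint8, red, green, blue); there is no depth.
- manip.camera_params(name): a dict with "camera_matrix" (3x3 intrinsics, pixels), "k1" (the pictures are not rectified: a ray, as slopes to the right and down, at radius r is drawn at 1 + k1 r^2 times it, then the intrinsics apply), "view" (4x4, takes a point from world to camera coordinates); the wrist camera has in their place "T_tool_cam" (4x4, takes a point from camera to tool coordinates, whose origin is the TCP and whose axes are the flange's). Camera axes: x right, y down, z forward; pixel columns grow to the right and rows downward; lengths in m; the calibration is good to about 2 mm. A picture is of the moment at which its call begins: read the wrist's pose just before it. camera_params takes no time and is no camera call.
- manip.job_done(): hands the job in, once; it reports no verdict.
Trained networks look in the newest picture that a camera, given by its name, has taken for a name from the list of things; names that differ only in an ending like _2 or _b are one class to them, and where a whole thing is asked for, a point or a joint stands for the part that bears it (a point fixed in the world has none). Each returns a list of dicts, best first, with "confidence" (0 to 1); they miss things now and then, are a little off and sometimes report something else, mostly with a low value. They report only what shows in the picture. A call takes as long as a camera call. They do not tell look-alikes from the thing itself.
- manip.spot_in(camera, label): "box" ([left, top, right, bottom] in pixels, round what is visible of it).
- manip.outline_of(camera, label): "mask" (420x560 bool, what is visible of it) and "box" ([left, top, right, bottom] in pixels, round what is visible of it).
The state is a dict: "clock": time; "qpos": joint angles; "joint_vel": joint speeds; "joint_efforts": joint torques, N m; "eef_pos": TCP position; "ee_rot": TCP orientation; "ft_force": force on the tool from outside, world axes, zero at the start; "torque": the same for the moment, N m; "grip_width": finger opening in m.
Only numpy, scipy, OpenCV 4.12 (cv2) and the standard library are available. Lean on these libraries where they do the work, as an engineer would, in place of code of your own. Each camera call takes 0.05 s, during which the arm holds its last target. There are 200 camera calls.

## Working session

There is one attempt and no reset: what is moved stays moved. The work goes in short steps, Python scripts to look and compute and a shell command to move; the robot and the scene stay as the last step left them, time stands still between calls to the robot, and variables do not carry over. Pictures are saved under pics/ and viewed, about 8 in all and at most 12, crops included, and the job is handed in when it is done.

```bash
ls; mkdir -p pics; python3 - <<'E'
from rig import manip
import cv2,numpy as np
print(manip.get_obs()); print(manip.tip_reach)
ims=[]
for c in ["scene","top"]:
    im=manip.get_image(c); cv2.imwrite(f"pics/{c}0.png",im[:,:,::-1])
    p=manip.camera_params(c); print(c,np.round(p["camera_matrix"],1).tolist(),p["k1"],np.round(p["view"],4).tolist())
    for l in ["slim_cup","wide_cup","slim_peg","wide_peg","cradle","rack","bar","bar_knob","wash_bottle","vial","timer"]:
        try: print(c,l,[(np.round(d["box"]).astype(int).tolist(),round(d["confidence"],2)) for d in manip.spot_in(c,l)][:4])
        except Exception as e: print(l,e)
print(manip.camera_params("wrist"))
print(manip.get_obs()["clock"])
E
```

```text
pics
{'clock': 0.0, 'qpos': array([-1.27817872e+00,  3.26955685e-01, -1.93566174e-01,  1.05201992e+00,
        7.67409983e-06,  1.43658142e+00]), 'joint_vel': array([-0.00058045, -0.00037344,  0.00064094, -0.00106285,  0.00034142,
       -0.00018783]), 'joint_efforts': array([-1.76931744e-04, -4.43392897e+01,  2.62444907e+01,  1.55132666e-02,
       -1.25991792e-04, -8.80658746e-06]), 'eef_pos': array([ 0.22752584, -0.50007632,  0.22140216]), 'ee_rot': array([-8.70294238e-04,  9.77312685e-01,  2.11799796e-01, -6.52238547e-05]), 'ft_force': array([0.759431  , 0.48847282, 0.0887182 ]), 'torque': array([ 0.05873328,  0.03364166, -0.02071937]), 'grip_width': 0.08561198744343956}
0.017
scene [[463.2, 0.0, 284.7], [0.0, 463.2, 206.1], [0.0, 0.0, 1.0]] -0.05909292776279899 [[-0.8717, -0.4897, 0.0173, 0.5197], [-0.3499, 0.5974, -0.7216, 0.2494], [0.3431, -0.6351, -0.6921, 0.7977], [0.0, 0.0, 0.0, 1.0]]
scene slim_cup [([363, 218, 407, 241], 0.93), ([306, 183, 349, 205], 0.7), ([337, 253, 384, 281], 0.59)]
scene wide_cup [([314, 146, 360, 174], 0.74)]
scene slim_peg []
scene wide_peg [([251, 
[... 966 characters left out ...]
08, 193, 229, 223], 0.57), ([346, 121, 386, 160], 0.56)]
top vial []
top timer [([240, 263, 263, 292], 0.68), ([284, 128, 311, 224], 0.25)]
{'camera_matrix': array([[368.76564051,   0.        , 273.25087106],
       [  0.        , 368.76564051, 207.32157469],
       [  0.        ,   0.        ,   1.        ]]), 'k1': -0.10166282882752657, 'T_tool_cam': array([[-1.00615612e-03, -9.51222809e-01, -3.08503089e-01,
         7.90701035e-02],
       [ 9.99999493e-01, -9.71920172e-04, -2.64642310e-04,
        -4.49861081e-04],
       [-4.81065744e-05, -3.08503199e-01,  9.51223304e-01,
        -1.51105812e-01],
       [ 0.00000000e+00,  0.00000000e+00,  0.00000000e+00,
         1.00000000e+00]])}
1.2
```

```bash
python3 - <<'E'
import cv2,numpy as np
t=cv2.imread("pics/top0.png")[100:310,180:440]; s=cv2.imread("pics/scene0.png")[100:370,180:430]
cv2.imwrite("pics/t1.png",cv2.resize(t,None,fx=3,fy=2.85)[:600,:780])
cv2.imwrite("pics/s1.png",cv2.resize(s,None,fx=2.2,fy=2.2))
E
```

```text
(no output)
```

View pics/t1.png

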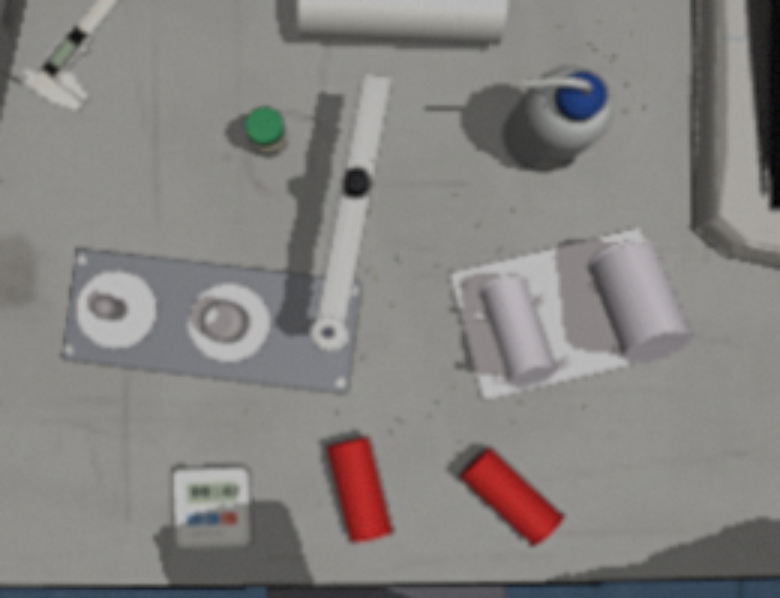

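View pics/s1.png

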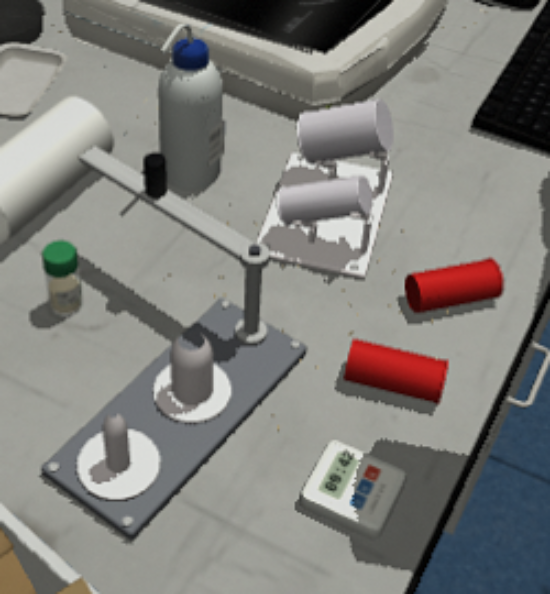

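The top picture shows the silver slim cup at px (352,215) and the silver wide cup at (393,205), both in the cradle. The red cups at (299,272) and (350,275) are look-alikes and excluded. The slim peg is at (215,207), the wide peg at (256,212), and the bar points away from the robot with its knob at (299,164).

Next I fit the rack, the cradle and both cups using both cameras, and make the close crop.

```bash
cat > h.py <<'E'
from rig import manip
import numpy as np, cv2
from scipy.optimize import least_squares
from scipy.spatial.transform import Rotation as R
P={c:manip.camera_params(c) for c in("scene","top","wrist")}
def Rq(q): return R.from_quat(np.r_[q[1:],q[0]]).as_matrix()
def wview(o):
    T=np.eye(4);T[:3,:3]=Rq(o["ee_rot"]);T[:3,3]=o["eef_pos"]
    return np.linalg.inv(T@P["wrist"]["T_tool_cam"])
def proj(c,X,V=None):
    p=P[c];V=p["view"] if V is None else V
    X=np.atleast_2d(X)@V[:3,:3].T+V[:3,3];s=X[:,:2]/X[:,2:];s=s*(1+p["k1"]*(s**2).sum(1,keepdims=True))
    K=p["camera_matrix"];return s*[K[0,0],K[1,1]]+[K[0,2],K[1,2]]
def planar(q,X): # q=x,y,yaw
    return np.c_[np.array(X)[:,:2]@np.array([[np.cos(q[2]),np.sin(q[2])],[-np.sin(q[2]),np.cos(q[2])]])+q[:2],np.array(X)[:,2]]
def cup(q,r,L=.085,pitch=np.radians(25)): # q=base xyz, yaw
    a=np.array([np.cos(q[3])*np.cos(pitch),np.sin(q[3])*np.cos(pitch),-np.sin(pitch)]);u=np.array([-np.sin(q[3]),np.cos(q[3]),0]);v=np.cross(a,u)
    t=np.linspace(0,2*np.pi,48)[:,None];c=np.cos(t)*u+np.sin(t)*v
    return np.vstack([q[:3]+r*c,q[:3]+L*a+(r+.001)*c])
D=np.c_[np.cos(np.arange(24)*np.pi/12),np.sin(np.arange(24)*np.pi/12)]
def sup(p): return (D@p.T).max(1)
E
cat > m.py <<'E'
from h import *
tz=lambda l:np.array(l)/[3,2.85]+[180,100]; sz=lambda l:np.array(l)/2.2+[180,100]
rk=dict(top=([[.05,.089,.012],[.05,-.153,.012],[-.05,-.153,.012],[-.05,.089,.012],[0,.0475,.016],[0,-.0475,.016],[0,-.1325,.116]],
  tz([[78,248],[357,285],[346,392],[63,358],[116,309],[229,321],[329,332]])),
 scene=([[.05,.089,.012],[-.05,.089,.012],[-.05,-.153,.012],[.05,-.153,.012],[0,.0475,.016],[0,-.0475,.016],[0,-.1325,.116]],
  sz([[43,466],[133,530],[305,347],[222,300],[118,463],[192,389],[254,250]])))
cr=dict(top=([[.0575,.0825,.008],[.0575,-.0825,.008],[-.0575,.0825,.008]],tz([[452,270],[640,230],[485,397]])),
 scene=([[-.0575,.0825,.008],[-.0575,-.0825,.008]],sz([[363,273],[392,168]])))
for n,d,x0 in(("rack",rk,[.5,0,-.1]),("cradle",cr,[.5,-.2,.3])):
    f=lambda q:np.concatenate([(proj(c,planar(q,X))-p).ravel() for c,(X,p) in d.items()])
    s=least_squares(f,x0,loss="soft_l1");print(n,np.round(s.x,4));print(np.round(f(s.x).reshape(-1,2),1).tolist())
    if n=="cradle": cq=s.x
M={}
for c in("top","scene"):
    manip.get_image(c)
    for l,b in(("slim_cup",dict(top=(350,215),scene=(328,194))),("wide_cup",dict(top=(394,207),scene=(337,160)))):
        for d in manip.outline_of(c,l):
            bb=d["box"]
            if bb[0]<b[c][0]<bb[2] and bb[1]<b[c][1]<bb[3]:
                cs=cv2.findContours(d["mask"].astype(np.uint8),0,1)[0];k=max(cs,key=cv2.contourArea)
                M[l,c]=k[:,0].astype(float);print(l,c,d["confidence"],np.round(bb));break
for l,r,y in(("slim_cup",.019,.0475),("wide_cup",.027,-.0475)):
    f=lambda q:np.concatenate([sup(proj(c,cup(q,r)))-sup(M[l,c])-.0 for c in("top","scene") if (l,c) in M])
    x0=np.r_[planar(cq,[[-.04,y,.06]])[0],cq[2]]
    s=least_squares(f,x0,loss="soft_l1",x_scale=[.01,.01,.01,.1]);q=s.x
    i=np.c_[np.cos(cq[2]),np.sin(cq[2])][0];dd=q[:2]-cq[:2]
    print(l,np.round(q,4),"rms",np.sqrt((f(q)**2).mean()),"in cradle",dd@i,dd@[-i[1],i[0]])
    a=q[:3]+.035*np.array([np.cos(q[3])*.906,np.sin(q[3])*.906,-.4226]);print(" grasp d=35:",np.round(a,4))
im=manip.get_image("scene")[130:250,270:420];cv2.imwrite("pics/c2.png",cv2.resize(im[:,:,::-1],None,fx=4,fy=4))
o=manip.get_obs();print(o["clock"],np.round(Rq(o["ee_rot"]),3).tolist())
E
python3 m.py
```

```text
rack [ 0.5575  0.1953 -0.1399]
[[-1.0, -0.2], [1.7, -1.7], [0.5, 0.9], [-1.0, 0.7], [-0.4, 0.1], [-0.4, 0.5], [-0.3, 0.1], [-1.6, -0.3], [-0.4, 1.6], [1.5, -1.2], [-0.4, -2.6], [0.5, -1.0], [0.1, -0.6], [0.2, 0.7]]
cradle [ 0.5556 -0.1295  0.2225]
[[-0.6, -0.1], [1.0, -1.8], [-0.4, 0.4], [0.2, -0.2], [0.3, 0.3]]
slim_cup top 0.6 [341. 195. 364. 234.]
wide_cup top 0.81 [380. 187. 412. 229.]
slim_cup scene 0.84 [306. 181. 351. 205.]
wide_cup scene 0.6 [313. 146. 360. 174.]
slim_cup [ 0.5023 -0.091   0.0771  0.2164] rms 1.2362648928409234 in cradle -0.04354929070127286 0.0493497036066421
 grasp d=35: [ 0.5333 -0.0841  0.0623]
wide_cup [ 0.5233 -0.183   0.0897  0.2   ] rms 0.9421960373859289 in cradle -0.04338451499614314 -0.04501790973179846
 grasp d=35: [ 0.5543 -0.1767  0.075 ]
1.55 [[0.91, 0.414, -0.0], [0.414, -0.91, 0.0], [0.0, -0.0, -1.0]]
```

View pics/c2.png

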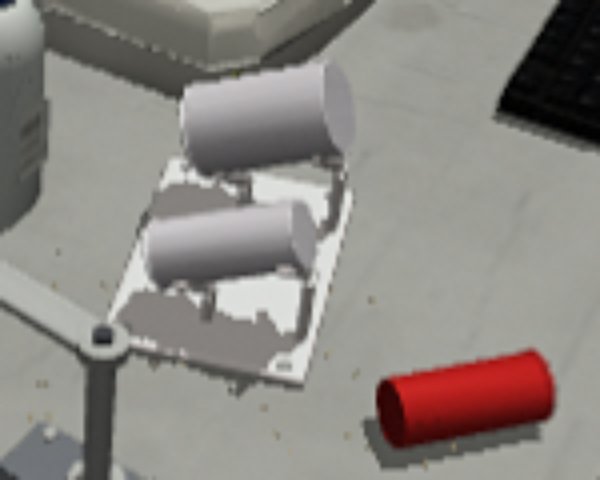

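The close crop confirms the choice: both silver cups lie in the cradle with their bases towards the robot. The red one at crop px (465,400) is not wanted. I move to hover over the slim cup.

```bash
python3 -m handwheel '[[0.056,-0.031,0,0.025,0],[0.112,-0.062,0,0.05,0],[0.168,-0.093,0,0.075,0],[0.224,-0.124,0,0.1,0],[0.28,-0.155,0,0.13,0],[0.336,-0.186,0,0.155,0],[0.392,-0.217,0,0.18,0],[0.45,-0.25,0,0.205,0]]'
cat > w.py <<'E'
from h import *
import sys
o=manip.get_obs();im=manip.get_image("wrist");cv2.imwrite(f"pics/{sys.argv[1]}.png",im[:,:,::-1]);V=wview(o)
print(np.round(o["eef_pos"],4),np.round(Rq(o["ee_rot"]),3).tolist(),o["clock"])
for l,r,x0 in(("slim_cup",.019,[.5027,-.0928,.077,.22]),("wide_cup",.027,[.5238,-.1854,.0897,.22])):
    for d in manip.outline_of("wrist",l):
        k=max(cv2.findContours(d["mask"].astype(np.uint8),0,1)[0],key=cv2.contourArea)[:,0].astype(float)
        b=d["box"]
        ok=(D@[1,0]>-2)
        p0=proj("wrist",cup(x0,r),V)
        g=[b[0]>3 or None,b[1]>3,b[2]<556,b[3]<416]
        m=np.array([not((a[0]<-.2 and b[0]<=3)or(a[1]<-.2 and b[1]<=3)or(a[0]>.2 and b[2]>=556)or(a[1]>.2 and b[3]>=416)) for a in D])
        f=lambda q:np.r_[(sup(proj("wrist",cup(np.r_[q[:2],x0[2],q[2]],r),V))-sup(k))[m]]
        s=least_squares(f,[x0[0],x0[1],x0[3]],loss="soft_l1",x_scale=[.01,.01,.1])
        print(l,round(d["confidence"],2),np.round(b),"pred",np.round(p0.min(0)),np.round(p0.max(0)),"fit",np.round(s.x,4),"rms",round(np.sqrt((f(s.x)**2).mean()),2))
E
python3 w.py w1
```

```text
clock: 2.55
eef_pos: [0.5264, -0.097, 0.2225]
ee_rot: [0.0, 0.994, 0.11, 0.0]
ft_force: [0.9, -0.6, -0.9]
grip_width: 0.0852
[ 0.5264 -0.097   0.2225] [[0.976, 0.219, 0.001], [0.219, -0.976, -0.0], [0.001, 0.001, -1.0]] 2.55
slim_cup 0.89 [196. 243. 272. 323.] pred [240. 109.] [286. 215.] fit [ 0.3906 -0.1096  0.8129] rms 6.94
slim_cup 0.73 [236. 110. 282. 219.] pred [240. 109.] [286. 215.] fit [ 0.5008 -0.0912  0.2179] rms 0.53
slim_cup 0.64 [ 96. 209. 141. 298.] pred [240. 109.] [286. 215.] fit [0.3921 0.0055 0.5899] rms 9.12
wide_cup 0.97 [336. 110. 410. 222.] pred [341. 106.] [412. 220.] fit [ 0.522  -0.1845  0.2246] rms 0.44
```

```bash
python3 -m handwheel '[[-0.001,-0.002,0.04,0,0],[-0.001,-0.003,0.085,0,0],[-0.001,-0.003,0.125,0,0],[-0.001,-0.003,0.155,0,0],[-0.001,-0.003,0.162,0,0],[-0.001,-0.003,0.162,0,0],[-0.001,-0.003,0.162,0,255],[-0.001,-0.003,0.162,0,255]]'; python3 -m handwheel '[[0,0,0,0,255],[0,0,0,0,255],[0,0,0,0,255],[0,0,0,0,255],[0,0,-0.02,0,255],[0,0,-0.05,0,255],[0,0,-0.08,0,255],[0,0,-0.11,0,255]]'
```

```text
clock: 3.7
eef_pos: [0.5242, -0.095, 0.0614]
ee_rot: [-0.001, 0.994, 0.111, 0.001]
ft_force: [-5.3, 18.7, 13.6]
grip_width: 0.0513
clock: 4.7
eef_pos: [0.5236, -0.096, 0.1718]
ee_rot: [0.0, 0.994, 0.111, 0.0]
ft_force: [-0.1, -0.5, -1.5]
grip_width: 0.0343
```

```bash
python3 - <<'E'
from h import *
a=manip.get_image("scene")[60:230,260:460,::-1];b=manip.get_image("wrist")[:,:,::-1]
cv2.imwrite("pics/g1.png",np.hstack([cv2.resize(a,(400,340)),cv2.resize(b,(400,340))]));print(manip.get_obs()["grip_width"])
E
```

```text
0.034383612183462066
```

View pics/g1.png

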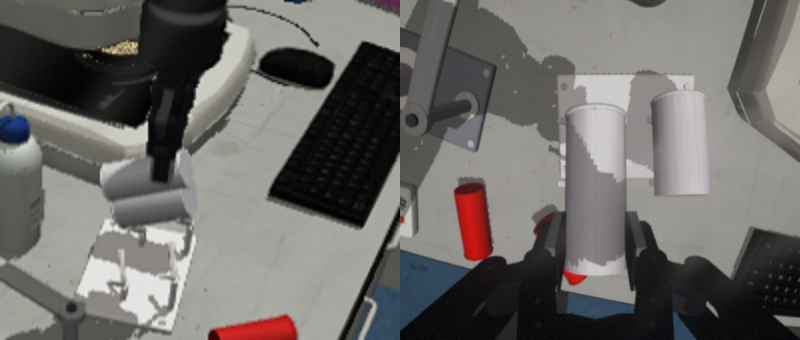

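The slim cup is held level-ish in the jaws, with its mouth ahead (wrist view, centre about px (597,190)). I fit its pose in the hand.

```bash
cat > hand.py <<'E'
from h import *
import sys
l=sys.argv[1];r=dict(slim_cup=.019,wide_cup=.027)[l]
Ms={}
o=manip.get_obs();V=wview(o);T=Rq(o["ee_rot"]);yaw=np.arctan2(T[1,0],T[0,0])
for c in("wrist","scene","top"):
    manip.get_image(c)
    for d in manip.outline_of(c,l):
        b=d["box"];pc=proj(c,[o["eef_pos"]],V if c=="wrist" else None)[0]
        ctr=np.array([b[0]+b[2],b[1]+b[3]])/2
        if np.linalg.norm(ctr-pc)<(150 if c=="wrist" else 40) and (c!="wrist" or b[2]-b[0]>60): 
            k=max(cv2.findContours(d["mask"].astype(np.uint8),0,1)[0],key=cv2.contourArea)[:,0].astype(float)
            Ms[c]=k;print(c,round(d["confidence"],2),np.round(b),np.round(pc));break
def C(q): # q: d, dz(axis above TCP), pitch, dyaw, lateral
    a=np.array([np.cos(yaw+q[3])*np.cos(q[2]),np.sin(yaw+q[3])*np.cos(q[2]),-np.sin(q[2])])
    g=o["eef_pos"]+[0,0,q[1]]+T[:,1]*q[4];return cup(np.r_[g-q[0]*a,yaw+q[3]],r,pitch=q[2])
W={"wrist":1,"scene":1,"top":.7}
def f(q): return np.concatenate([W[c]*(sup(proj(c,C(q),V if c=="wrist" else None))-sup(Ms[c])) for c in Ms]+[[q[4]/.001,q[3]/.05,(q[1]-.002)/.004]])
for p0 in(.2,.44,.8,1.3):
    s=least_squares(f,[.03,.002,p0,0,0],loss="soft_l1",x_scale=[.01,.01,.1,.1,.01]);print(np.round(s.x,4),round(s.cost,1),{c:np.round(np.abs(sup(proj(c,C(s.x),V if c=="wrist" else None))-sup(Ms[c])).mean(),1) for c in Ms})
print(np.round(o["eef_pos"],4),yaw,o["clock"])
E
python3 hand.py slim_cup
```

```text
wrist 0.97 [183. 262. 266. 354.] [274. 270.]
scene 0.7 [311. 136. 354. 162.] [341. 147.]
top 0.55 [350. 192. 367. 215.] [367. 221.]
[ 0.0453 -0.0188  0.1048 -0.2239 -0.006 ] 1906.1 {'wrist': np.float64(64.7), 'scene': np.float64(7.9), 'top': np.float64(12.8)}
[ 0.0402 -0.0124  0.3661 -0.0108 -0.0047] 1919.1 {'wrist': np.float64(69.0), 'scene': np.float64(5.4), 'top': np.float64(11.3)}
[ 0.0167  0.0197  1.9799 -0.0646 -0.0104] 1383.6 {'wrist': np.float64(39.4), 'scene': np.float64(9.8), 'top': np.float64(15.1)}
[ 0.0112  0.0223  1.9908 -0.0554 -0.0105] 1380.5 {'wrist': np.float64(38.2), 'scene': np.float64(10.4), 'top': np.float64(15.8)}
[ 0.526  -0.0968  0.1741] 0.22209094313877845 4.8
```

```bash
python3 - <<'E'
s=open('hand.py').read()
s=s.replace('    manip.get_image(c)\n','    im=manip.get_image(c).astype(int)\n').replace('and (c!="wrist" or b[2]-b[0]>60)','and (im[d["mask"]][:,0]-im[d["mask"]][:,2]).mean()<40 and c in sys.argv[2:]')
s=s.replace('<(150 if','<(200 if').replace('(q[1]-.002)/.004','(q[1]-.003)/.003')
open('hand.py','w').write(s)
E
python3 hand.py slim_cup wrist
```

```text
wrist 0.71 [230. 127. 317. 341.] [274. 270.]
[ 0.0239  0.0052  0.4424 -0.0132 -0.0006] 4.1 {'wrist': np.float64(0.5)}
[ 0.0239  0.0052  0.4424 -0.0132 -0.0006] 4.1 {'wrist': np.float64(0.5)}
[ 0.0239  0.0052  0.4424 -0.0132 -0.0006] 4.1 {'wrist': np.float64(0.5)}
[ 0.0239  0.0052  0.4424 -0.0132 -0.0006] 4.1 {'wrist': np.float64(0.5)}
[ 0.5226 -0.0958  0.1689] 0.22183512959382132 5.1
```

```bash
python3 -m handwheel '[[-0.01,-0.03,-0.03,0.03,255],[-0.02,-0.08,-0.035,0.08,255],[-0.02,-0.13,-0.035,0.13,255],[0,-0.18,-0.035,0.19,255],[0.01,-0.23,-0.035,0.25,255],[0.02,-0.28,-0.035,0.3,255],[0.03,-0.33,-0.035,0.362,255],[0.03,-0.353,-0.035,0.362,255]]'
cat > rk.py <<'E'
from h import *
import sys
im=manip.get_image("wrist");o=manip.get_obs();V=wview(o);T=Rq(o["ee_rot"])
cv2.imwrite(f"pics/{sys.argv[1]}.png",im[:,:,::-1])
print(np.round(o["eef_pos"],4),round(np.arctan2(T[1,0],T[0,0]),4),o["clock"])
for n,y,rr,r2 in(("slim_peg",.0475,.010,.003),("wide_peg",-.0475,.018,.011)):
    p=planar([.5575,.1953,-.14],[[0,y,0]])[0];t=np.linspace(0,6.3,40);cc=np.c_[np.cos(t),np.sin(t)]
    pt=lambda q:np.vstack([np.c_[cc*.034+q[:2],0*t+.016],np.c_[cc*.034+q[:2],0*t+.012],np.c_[cc*rr+q[:2],0*t+.064],np.c_[cc*r2+q[:2],0*t+.081]])
    pr=proj("wrist",pt(p),V);print(n,"pred",np.round(p,4),np.round(pr.min(0)),np.round(pr.max(0)))
    for d in manip.outline_of("wrist",n):
        k=max(cv2.findContours(d["mask"].astype(np.uint8),0,1)[0],key=cv2.contourArea)[:,0].astype(float);b=d["box"]
        f=lambda q:sup(proj("wrist",pt(q),V))-sup(k)
        s=least_squares(f,p[:2],loss="soft_l1",x_scale=.01);print(round(d["confidence"],2),np.round(b),"fit",np.round(s.x,4),np.abs(f(s.x)).mean())
E
python3 rk.py r1
```

```text
clock: 6.4
eef_pos: [0.4738, 0.0668, 0.2051]
ee_rot: [-0.028, 0.999, -0.025, -0.001]
ft_force: [0.0, -0.0, -1.1]
grip_width: 0.0341
[0.4731 0.0667 0.2051] -0.0502 6.45
slim_peg pred [0.5641 0.2423 0.    ] [46. 50.] [128. 125.]
0.62 [ 51.  51. 130. 124.] fit [0.5637 0.2413] 0.8789643002684612
wide_peg pred [0.5509 0.1483 0.    ] [152.  56.] [229. 133.]
0.97 [153.  57. 227. 133.] fit [0.5507 0.1482] 0.6024332430857808
0.28 [264.   0. 318. 126.] fit [0.578  0.0577] 15.616285246046681
```

View pics/r1.png

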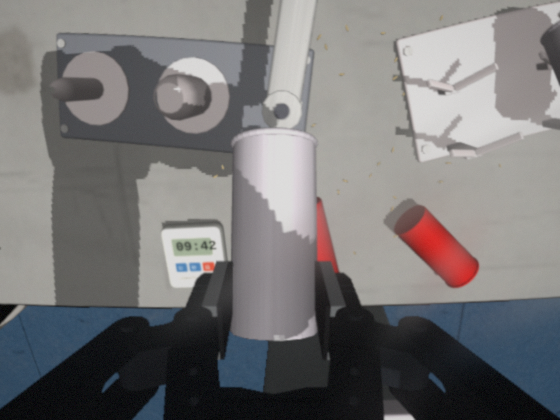

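The wrist view confirms both pegs to within 1 mm, slim at px (90,88) and wide at (190,95). The arm fell short and shows a slight tilt, so I check the joints.

```bash
python3 -c "
from h import *
o=manip.get_obs();print(np.round(o['qpos'],3),np.round(o['joint_vel'],3),np.round(Rq(o['ee_rot']),3).tolist())"
python3 -m handwheel '[[0,0,0,0,255],[0,-0.02,0,0,255],[0,-0.04,0,0,255],[0,-0.06,0,0,255],[0,-0.08,0,0,255],[0,-0.08,0,0,255],[0,-0.08,0,0,255],[0,-0.08,0,0,255]]'
python3 -c "
from h import *
o=manip.get_obs();print(np.round(o['qpos'],3),np.round(o['joint_vel'],3),np.round(Rq(o['ee_rot']),3).tolist())"
```

```text
[-0.049  0.205 -0.404  0.965  0.057  3.14 ] [ 0.021  0.007  0.011 -0.003  0.005  0.   ] [[0.999, -0.048, 0.0], [-0.048, -0.997, 0.057], [-0.003, -0.057, -0.998]]
clock: 7.55
eef_pos: [0.4779, 0.1067, 0.2099]
ee_rot: [-0.045, 0.999, 0.005, -0.002]
ft_force: [0.1, -0.5, -1.3]
grip_width: 0.0342
[ 0.01   0.219 -0.376  0.98   0.091  3.141] [-0.002 -0.001 -0.    -0.001  0.001 -0.   ] [[1.0, 0.01, -0.005], [0.011, -0.996, 0.091], [-0.004, -0.091, -0.996]]
```

Joint 6 is at its 3.14 limit, so the yaw has to be at least as large as joint 1. I will approach the peg at yaw about 0.6 instead, and turn back first.

```bash

python3 -m handwheel '[[0,0,0,-0.1,255],[0,0,0,-0.2,255],[0,0,0,-0.35,255],[0,0,0,-0.5,255],[0,0,0,-0.6,255],[0,0,0,-0.6,255],[0,0,0,-0.6,255],[0,0,0,-0.6,255]]'
python3 -c "
from h import *
o=manip.get_obs();print(np.round(o['qpos'],3),np.round(o['joint_vel'],3),np.round(Rq(o['ee_rot']),3).tolist())"
```

```text
clock: 8.55
eef_pos: [0.478, 0.1069, 0.2099]
ee_rot: [-0.044, 0.953, 0.3, 0.011]
ft_force: [-0.2, 0.7, -0.2]
grip_width: 0.0343
[ 0.01   0.219 -0.376  0.98   0.091  2.541] [ 0.001  0.001  0.     0.001 -0.001 -0.003] [[0.82, 0.573, -0.005], [0.571, -0.816, 0.091], [0.048, -0.077, -0.996]]
```

```bash
cat > go.py <<'E'
from h import *
import sys
# usage: go.py x y z yaw ; prints tool shift+turn from the present pose
o=manip.get_obs();T=Rq(o["ee_rot"]);t=np.array([float(a) for a in sys.argv[1:4]])
psi=np.arctan2(T[1,0],T[0,0]);print("shift",np.round(T.T@(t-o["eef_pos"]),4),"turn",round(psi-float(sys.argv[4]),3),"now",np.round(o["eef_pos"],4),round(psi,3),"toolz",np.round(T[:,2],3),"q",np.round(o["qpos"],2),"F",np.round(o["ft_force"],1))
E
python3 go.py .521 .175 .19 1.0;python3 go.py .521 .175 .102 1.0
```

```text
shift [ 0.0732 -0.0294  0.0258] turn -0.392 now [0.478  0.1069 0.2099] 0.608 toolz [-0.005  0.091 -0.996] q [ 0.01  0.22 -0.38  0.98  0.09  2.54] F [-0.2  0.7 -0.2]
shift [ 0.069  -0.0226  0.1134] turn -0.392 now [0.478  0.1069 0.2099] 0.608 toolz [-0.005  0.091 -0.996] q [ 0.01  0.22 -0.38  0.98  0.09  2.54] F [-0.2  0.7 -0.2]
```

```bash
python3 -m handwheel '[[0.03,-0.01,0.01,-0.1,255],[0.06,-0.02,0.02,-0.2,255],[0.073,-0.029,0.026,-0.3,255],[0.073,-0.029,0.026,-0.392,255],[0.071,-0.026,0.06,-0.392,255],[0.07,-0.024,0.09,-0.392,255],[0.069,-0.023,0.113,-0.392,255],[0.069,-0.023,0.113,-0.392,255]]'; python3 hand.py slim_cup wrist|tail -3; for s in .09 -.0 ; do python3 go.py .564 .242 .102 1.0;done|tail -1
```

```text
clock: 9.55
eef_pos: [0.5191, 0.1752, 0.1008]
ee_rot: [-0.042, 0.876, 0.48, 0.018]
ft_force: [0.1, -0.3, -1.2]
grip_width: 0.0342
[ 2.430e-02  4.400e-03  3.356e-01  2.020e-02 -2.000e-04] 1.3 {'wrist': np.float64(0.3)}
[ 2.430e-02  4.400e-03  3.356e-01  2.020e-02 -2.000e-04] 1.3 {'wrist': np.float64(0.3)}
[0.5191 0.1752 0.1008] 1.0004786677416828 9.55
shift [0.0784 0.0001 0.0076] turn 0.001 now [0.5218 0.1755 0.1037] 1.001 toolz [-0.002  0.091 -0.996] q [ 0.14  0.42 -0.38  0.76  0.09  2.28] F [-0.7 -0.2 -1.2]
```

```bash
python3 -m handwheel '[[0.015,0,0.001,0,255],[0.022,0,0.002,0,255],[0.028,0,0.002,0,255],[0.034,0,0.002,0,255],[0.04,0,0.003,0,255],[0.045,0,0.003,0,255],[0.05,0,0.004,0,255],[0.05,0,0.004,0,255]]'; python3 hand.py slim_cup wrist|tail -4;  python3 go.py .564 .242 .102 1.0
```

```text
clock: 10.85
eef_pos: [0.5469, 0.2162, 0.1021]
ee_rot: [-0.04, 0.876, 0.48, 0.018]
ft_force: [-2.3, -5.7, 1.6]
grip_width: 0.0342
[ 3.760e-02 -4.700e-03  8.148e-01  4.020e-02 -2.000e-04] 4.4 {'wrist': np.float64(0.4)}
[ 3.760e-02 -4.700e-03  8.148e-01  4.020e-02 -2.000e-04] 4.4 {'wrist': np.float64(0.4)}
[ 3.760e-02 -4.700e-03  8.148e-01  4.020e-02 -2.000e-04] 4.4 {'wrist': np.float64(0.4)}
[0.5469 0.2162 0.1021] 0.9999390796162194 10.85
shift [0.0304 0.0006 0.002 ] turn 0.001 now [0.5471 0.2166 0.1018] 1.001 toolz [-0.006  0.087 -0.996] q [ 0.21  0.48 -0.28  0.79  0.09  2.34] F [-2.4 -6.   1.5]
```

In-hand pivoting against the peg works: the cup is now at 47° with only about 6 N. I continue.

```bash
python3 -m handwheel '[[0.005,0,0,0,255],[0.01,0,0.001,0,255],[0.015,0,0.001,0,255],[0.02,0,0.001,0,255],[0.025,0,0.002,0,255],[0.03,0,0.002,0,255],[0.035,0,0.002,0,255],[0.037,0,0.002,0,255]]'; python3 hand.py slim_cup wrist|tail -3;  python3 go.py .564 .242 .102 1.0
python3 - <<'E'
from h import *
a=manip.get_image("scene")[190:310,190:350,::-1];b=manip.get_image("wrist")[:,:,::-1]
cv2.imwrite("pics/g2.png",np.hstack([cv2.resize(a,(453,340)),cv2.resize(b,(340,340))]))
E
```

```text
clock: 12.15
eef_pos: [0.5671, 0.249, 0.1023]
ee_rot: [-0.041, 0.876, 0.48, 0.019]
ft_force: [-2.0, -4.5, -2.8]
grip_width: 0.0331
[ 9.210e-02 -6.040e-02  1.255e+00  6.360e-02 -8.000e-04] 23.3 {'wrist': np.float64(0.4)}
[5.1500e-02 9.0000e-04 1.5421e+00 1.1800e-02 1.3000e-03] 58.5 {'wrist': np.float64(3.0)}
[0.5671 0.249  0.1023] 1.0011063272820573 12.15
shift [-0.0078  0.001   0.0003] turn 0.001 now [0.5674 0.249  0.1029] 1.001 toolz [-0.005  0.091 -0.996] q [ 0.25  0.53 -0.2   0.82  0.09  2.39] F [-1.9 -3.5 -2.3]
```

View pics/g2.png

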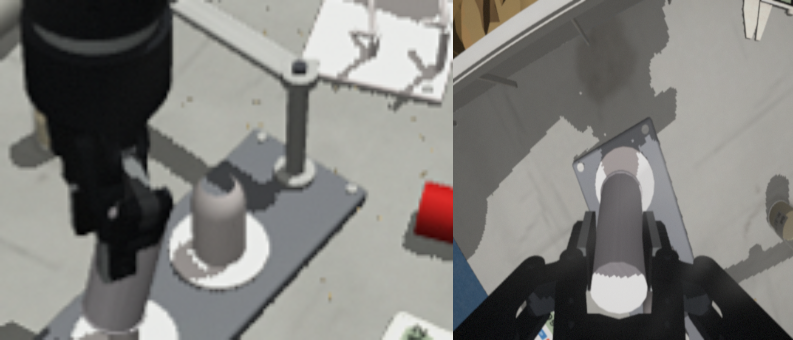

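```bash
sed -i 's#(q\[1\]-.003)/.003#(q[1]-.003)/.0012,(q[0]-.025)/.0012#; s#(.2,.44,.8,1.3)#(.44,1.3)#' hand.py; sed -i 's#print(c,round#cv2.imwrite("pics/m_%s.png"%c,d["mask"]*255);print(c,round#' hand.py; python3 hand.py slim_cup wrist
python3 - <<'E'
from h import *
o=manip.get_obs();V=wview(o);T=Rq(o["ee_rot"]);g=o["eef_pos"]+[0,0,.003]
for p in(1.2,1.35,1.48,1.57):
    a=np.array([np.cos(1.)*np.cos(p),np.sin(1.)*np.cos(p),-np.sin(p)])
    X=cup(np.r_[g-.025*a,1.],.019,pitch=p)
    b=proj("wrist",X[:48],V);m=proj("wrist",X[48:],V);s=proj("scene",X[48:]);print(p,"base",np.round(b.min(0)),np.round(b.max(0)),"mouth",np.round(m.min(0)),np.round(m.max(0)),"scene mouth",np.round(s.min(0)),np.round(s.max(0)))
im=cv2.imread("pics/m_wrist.png",0);ys=np.where(im.any(1))[0];print("mask rows",ys.min(),ys.max())
im=manip.get_image("wrist").astype(int)
print("column profile", [(y,im[y,272:284].mean((0,1)).round()) for y in range(310,400,6)])
E
```

```text
wrist 0.82 [227. 209. 318. 388.] [274. 270.]
[ 9.2200e-02 -6.0800e-02  1.2544e+00  6.5600e-02 -1.1000e-03] 113.8 {'wrist': np.float64(0.6)}
[4.7700e-02 5.0000e-03 1.5564e+00 1.1900e-02 1.1000e-03] 83.5 {'wrist': np.float64(3.3)}
[0.5674 0.249  0.103 ] 1.0009882385212696 12.55
1.2 base [223. 285.] [319. 346.] mouth [245. 169.] [313. 226.] scene mouth [206. 296.] [229. 314.]
1.35 base [222. 272.] [319. 346.] mouth [245. 181.] [313. 241.] scene mouth [211. 295.] [234. 313.]
1.48 base [222. 261.] [319. 344.] mouth [246. 192.] [312. 254.] scene mouth [215. 294.] [238. 312.]
1.57 base [221. 253.] [320. 342.] mouth [246. 200.] [312. 263.] scene mouth [218. 292.] [241. 312.]
mask rows 211 386
column profile [(310, np.float64(98.0)), (316, np.float64(97.0)), (322, np.float64(101.0)), (328, np.float64(135.0)), (334, np.float64(137.0)), (340, np.float64(143.0)), (346, np.float64(220.0)), (352, np.float64(219.0)), (358, np.float64(219.0)), (364, np.float64(219.0)), (370, np.float64(219.0)), (376, np.float64(218.0)), (382, np.float64(218.0)), (388, np.float64(165.0)), (394, np.float64(48.0))][ WARN:0@0.792] global loadsave.cpp:1063 imwrite_ Unsupported depth image for selected encoder is fallbacked to CV_8U.
```

The cup has slid about 15–20 mm back on the pads and leans about 18°, while its mouth is already around the slim peg. I lower it along the peg, which also rights it, and regrasp it centrally once it is seated.

```bash
python3 go.py .566 .247 .078 1.0; python3 -m handwheel '[[0,0,0.004,0,255],[-0.001,0,0.008,0,255],[-0.001,0,0.012,0,255],[-0.002,0,0.016,0,255],[-0.002,0,0.02,0,255],[-0.002,0,0.024,0,255],[-0.002,0,0.026,0,255],[-0.002,0,0.026,0,255]]'; sed -i 's#,(q\[0\]-.025)/.0012##;s#/.0012#/.01#' hand.py;python3 hand.py slim_cup wrist
```

```text
shift [-0.0043  0.0012  0.0247] turn 0.001 now [0.5675 0.249  0.103 ] 1.001 toolz [-0.005  0.091 -0.996] q [ 0.25  0.53 -0.2   0.82  0.09  2.39] F [-2.5 -2.2 -2.1]
clock: 13.9
eef_pos: [0.5665, 0.2494, 0.0766]
ee_rot: [-0.041, 0.876, 0.48, 0.02]
ft_force: [-0.3, -3.6, -3.1]
grip_width: 0.0329
wrist 0.65 [227. 212. 317. 388.] [274. 270.]
[ 9.3100e-02 -6.0900e-02  1.2724e+00  6.3800e-02 -1.0000e-03] 8.1 {'wrist': np.float64(0.3)}
[ 9.3100e-02 -6.0900e-02  1.2724e+00  6.3800e-02 -1.0000e-03] 8.1 {'wrist': np.float64(0.3)}
[0.5665 0.2494 0.0766] 1.0009338193332669 13.9[ WARN:0@0.801] global loadsave.cpp:1063 imwrite_ Unsupported depth image for selected encoder is fallbacked to CV_8U.
```

```bash
python3 -m handwheel '[[0,0,0.001,0,255],[0,0,0.002,0,255],[0,0,0.003,0,255],[0,0,0.004,0,255],[0,0,0.005,0,255],[0,0,0.006,0,255],[0,0,0.006,0,255],[0,0,0.006,0,255]]'; python3 hand.py slim_cup wrist 2>&1|tail -3
```

```text
clock: 15.2
eef_pos: [0.5665, 0.2501, 0.0708]
ee_rot: [-0.041, 0.876, 0.48, 0.02]
ft_force: [0.9, -4.9, 1.3]
grip_width: 0.033
[0.03  0.003 0.44  0.    0.   ] 0.0 {}
[0.03  0.003 1.3   0.    0.   ] 0.0 {}
[0.5665 0.2501 0.0708] 1.0009588458007583 15.2
```

```bash
python3 -m handwheel '[[0,0,0.001,0,255],[0,0,0.002,0,255],[0,0,0.003,0,255],[0,0,0.004,0,255],[0,0,0.004,0,255],[0,0,0.004,0,255],[0,0,0.004,0,255],[0,0,0.004,0,255]]'; python3 hand.py slim_cup wrist 2>&1|tail -3
```

```text
clock: 16.5
eef_pos: [0.5672, 0.2515, 0.0683]
ee_rot: [-0.041, 0.876, 0.48, 0.021]
ft_force: [-1.2, -3.4, 8.6]
grip_width: 0.0328
[ 1.0400e-01 -7.3700e-02  1.2829e+00  4.1600e-02 -7.0000e-04] 10.0 {'wrist': np.float64(0.4)}
[ 1.4000e-02  3.9900e-02  1.5947e+00 -4.9200e-02  1.3000e-03] 64.5 {'wrist': np.float64(3.1)}
[0.5672 0.2515 0.0683] 1.0013294921212466 16.5
```

```bash
python3 -m handwheel '[[0,0,0,0,150],[0,0,0,0,135],[0,0,0,0,120],[0,0,0,0,105],[0,0,0,0,90],[0,0,0,0,60],[0,0,0,0,30],[0,0,0,0,0]]'; python3 hand.py slim_cup wrist 2>&1|tail -4; python3 - <<'E'
from h import *
a=manip.get_image("scene")[190:310,190:350,::-1];b=manip.get_image("wrist")[:,:,::-1]
cv2.imwrite("pics/g3.png",np.hstack([cv2.resize(a,(453,340)),cv2.resize(b,(340,340))]))
E
```

```text
clock: 17.8
eef_pos: [0.5663, 0.2506, 0.067]
ee_rot: [-0.041, 0.876, 0.48, 0.02]
ft_force: [0.1, -0.4, 1.0]
grip_width: 0.0856
wrist 0.67 [220. 208. 317. 356.] [274. 270.]
[ 1.7600e-01 -1.4760e-01  1.5349e+00 -2.1700e-02 -3.0000e-04] 21.8 {'wrist': np.float64(0.7)}
[8.9000e-03 2.6700e-02 1.6071e+00 3.3200e-02 2.0000e-04] 9.8 {'wrist': np.float64(0.7)}
[0.5663 0.2506 0.067 ] 1.0010456361913465 17.8
```

View pics/g3.png

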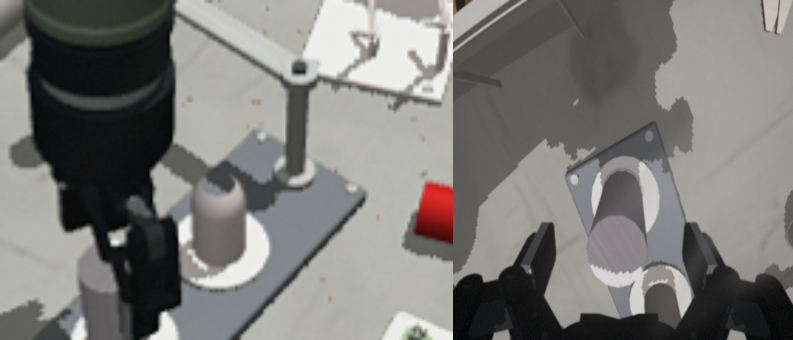

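The slim cup is upright and seated on its peg, with its base at about z 0.102. I retreat and go to the wide cup.

```bash
python3 go.py .566 .25 .16 1.0; python3 go.py .566 .25 .22 1.0; python3 go.py .5512 -.1779 .22 .222;
```

```text
shift [ 0.0062 -0.0049 -0.0927] turn 0.001 now [0.5663 0.2506 0.067 ] 1.001 toolz [-0.005  0.091 -0.996] q [ 0.25  0.57 -0.24  0.75  0.09  2.39] F [-0.1  0.4 -0.6]
shift [ 0.0107 -0.0081 -0.1524] turn 0.001 now [0.5663 0.2506 0.067 ] 1.001 toolz [-0.005  0.091 -0.996] q [ 0.25  0.57 -0.24  0.75  0.09  2.39] F [-0.1  0.4 -0.6]
shift [-0.3566  0.2086 -0.1913] turn 0.779 now [0.5663 0.2506 0.067 ] 1.001 toolz [-0.005  0.091 -0.996] q [ 0.25  0.57 -0.24  0.75  0.09  2.39] F [-0.1  0.4 -0.6]
```

```bash
python3 -m handwheel '[[0.003,-0.002,-0.04,0,0],[0.006,-0.005,-0.093,0,0],[0.01,-0.008,-0.145,0,0],[0.011,-0.008,-0.153,0,0],[-0.03,0.02,-0.158,0.1,0],[-0.08,0.045,-0.162,0.2,0],[-0.13,0.075,-0.167,0.3,0],[-0.18,0.105,-0.172,0.4,0]]'; python3 go.py .5512 -.1779 .22 .222;
```

```text
clock: 19.2
eef_pos: [0.5579, 0.026, 0.2183]
ee_rot: [-0.044, 0.954, 0.295, 0.011]
ft_force: [0.8, -1.5, -0.6]
grip_width: 0.0855
shift [-0.1202  0.1636 -0.0202] turn 0.376 now [0.5579 0.026  0.2183] 0.598 toolz [-0.006  0.091 -0.996] q [-0.14  0.35 -0.17  1.07  0.09  2.4 ] F [ 0.8 -1.5 -0.6]
```

```bash
python3 -m handwheel '[[-0.025,0.035,-0.004,0.1,0],[-0.05,0.07,-0.008,0.2,0],[-0.075,0.105,-0.012,0.3,0],[-0.1,0.14,-0.017,0.376,0],[-0.12,0.164,-0.02,0.376,0],[-0.12,0.164,-0.02,0.376,0],[-0.12,0.164,-0.02,0.376,0],[-0.12,0.164,-0.02,0.376,0]]'; python3 w.py w2 | grep -v slim;python3 go.py .5512 -.1779 .0735 .222;
```

```text
clock: 20.2
eef_pos: [0.5529, -0.1753, 0.2206]
ee_rot: [-0.046, 0.992, 0.114, 0.003]
ft_force: [-0.0, 0.1, -0.3]
grip_width: 0.0852
[ 0.5529 -0.1753  0.2206] [[0.974, 0.226, -0.005], [0.226, -0.97, 0.091], [0.016, -0.09, -0.996]] 20.2
wide_cup 0.74 [257. 122. 325. 237.] pred [259. 120.] [329. 234.] fit [ 0.5226 -0.1846  0.242 ] rms 0.62
shift [-0.0048  0.015   0.1466] turn 0.006 now [ 0.5531 -0.1756  0.2209] 0.228 toolz [-0.005  0.091 -0.996] q [-0.48  0.41 -0.07  1.13  0.08  2.43] F [-0.4 -0.6 -0.3]
```

```bash
python3 -m handwheel '[[-0.004,0.006,0.04,0,0],[-0.004,0.01,0.08,0,0],[-0.005,0.013,0.12,0,0],[-0.005,0.015,0.14,0,0],[-0.005,0.015,0.147,0,0],[-0.005,0.015,0.147,0,0],[-0.005,0.015,0.147,0,255],[-0.005,0.015,0.147,0,255]]'; python3 -m handwheel '[[0,0,0,0,255],[0,0,0,0,255],[0,0,0,0,255],[0,-0.002,-0.02,0,255],[0,-0.005,-0.05,0,255],[0.001,-0.008,-0.09,0,255],[0.001,-0.011,-0.12,0,255],[0.001,-0.011,-0.12,0,255]]'; python3 hand.py wide_cup wrist 2>&1; python3 go.py .46 .09 .21 .4;
```

```text
clock: 21.35
eef_pos: [0.5513, -0.1779, 0.0742]
ee_rot: [-0.046, 0.992, 0.113, 0.004]
ft_force: [-4.9, 14.3, 14.1]
grip_width: 0.0514
clock: 22.35
eef_pos: [0.5517, -0.1798, 0.1966]
ee_rot: [-0.044, 0.993, 0.113, 0.005]
ft_force: [-0.6, -0.3, -0.9]
grip_width: 0.0491
[ WARN:0@1.392] global loadsave.cpp:1063 imwrite_ Unsupported depth image for selected encoder is fallbacked to CV_8U.
wrist 0.57 [208. 141. 338. 362.] [274. 270.]
[ 3.240e-02  1.300e-03  4.194e-01 -1.700e-03 -1.000e-04] 2.0 {'wrist': np.float64(0.3)}
[ 3.240e-02  1.300e-03  4.194e-01 -1.700e-03 -1.000e-04] 2.0 {'wrist': np.float64(0.3)}
[ 0.5517 -0.1798  0.1966] 0.22635249394410786 22.35
shift [-0.0264 -0.2821  0.0076] turn -0.174 now [ 0.5491 -0.1785  0.1922] 0.226 toolz [-0.007  0.092 -0.996] q [-0.48  0.43 -0.12  1.07  0.08  2.43] F [-1.1 -0.1 -0.1]
```

```bash
python3 go.py .472 .115 .21 .4; python3 -m handwheel '[[-0.005,-0.04,-0.003,-0.03,255],[-0.008,-0.085,0,-0.06,255],[-0.01,-0.13,0.002,-0.09,255],[-0.01,-0.175,0.005,-0.12,255],[-0.01,-0.22,0.008,-0.15,255],[-0.01,-0.265,0.01,-0.174,255],[-0.01,-0.302,0.012,-0.174,255],[-0.01,-0.302,0.012,-0.174,255]]';  python3 go.py .472 .115 .103 .4;python3 -c "
from h import *
o=manip.get_obs();print(np.round(Rq(o['ee_rot']),3).tolist())"
```

```text
shift [-0.0091 -0.3037  0.0098] turn -0.174 now [ 0.5491 -0.1785  0.1922] 0.226 toolz [-0.007  0.092 -0.996] q [-0.48  0.43 -0.12  1.07  0.08  2.43] F [-1.1 -0.1 -0.1]
clock: 23.65
eef_pos: [0.4709, 0.1149, 0.2079]
ee_rot: [-0.045, 0.979, 0.201, 0.006]
ft_force: [0.0, -0.9, -0.3]
grip_width: 0.0487
shift [-0.0021  0.0094  0.1045] turn 0.004 now [0.4709 0.1149 0.2079] 0.404 toolz [-0.006  0.091 -0.996] q [ 0.03  0.21 -0.39  0.97  0.09  2.76] F [ 0.  -0.9 -0.3]
[[0.919, 0.394, -0.006], [0.393, -0.915, 0.091], [0.03, -0.086, -0.996]]
```

```bash
python3 -m handwheel '[[0,0.003,0.03,0,255],[-0.001,0.006,0.06,0,255],[-0.001,0.008,0.085,0,255],[-0.002,0.009,0.1045,0,255],[-0.002,0.009,0.1045,0,255],[0.008,0.009,0.105,0,255],[0.018,0.009,0.105,0,255],[0.018,0.009,0.105,0,255]]';  python3 go.py .5507 .1483 .104 .4;python3 hand.py wide_cup wrist 2>&1|tail -2
```

```text
clock: 24.65
eef_pos: [0.4937, 0.1216, 0.1045]
ee_rot: [-0.045, 0.979, 0.199, 0.008]
ft_force: [0.6, -0.2, -1.0]
grip_width: 0.0488
shift [ 0.0629 -0.0021  0.0028] turn 0.0 now [0.4937 0.1216 0.1045] 0.4 toolz [-0.002  0.091 -0.996] q [ 0.04  0.36 -0.48  0.73  0.09  2.78] F [ 0.6 -0.2 -1. ]
[ 0.0323  0.0014  0.4143 -0.0019 -0.    ] 2.3 {'wrist': np.float64(0.4)}
[0.4937 0.1216 0.1045] 0.40014360349247474 24.65
```

```bash
python3 -m handwheel '[[0.006,-0.002,0,0,255],[0.011,-0.002,0,0,255],[0.016,-0.002,0,0,255],[0.021,-0.002,0.001,0,255],[0.026,-0.002,0.001,0,255],[0.031,-0.002,0.001,0,255],[0.036,-0.002,0.001,0,255],[0.036,-0.002,0.001,0,255]]';  python3 go.py .5507 .1483 .104 .4;python3 hand.py wide_cup wrist 2>&1|tail -3
```

```text
clock: 25.95
eef_pos: [0.525, 0.1374, 0.1041]
ee_rot: [-0.045, 0.979, 0.199, 0.007]
ft_force: [-0.6, -1.1, -1.3]
grip_width: 0.0437
shift [0.0279 0.     0.001 ] turn -0.0 now [0.525  0.1374 0.1041] 0.4 toolz [-0.004  0.091 -0.996] q [ 0.07  0.41 -0.4   0.76  0.09  2.81] F [-0.6 -1.1 -1.3]
[ 0.0485 -0.0157  0.7677  0.0573 -0.001 ] 4.2 {'wrist': np.float64(0.4)}
[ 0.0485 -0.0157  0.7677  0.0573 -0.001 ] 4.2 {'wrist': np.float64(0.4)}
[0.525  0.1374 0.1041] 0.3997529869092854 25.95
```

Grip width is shrinking, which suggests the cup is slipping on the pads again. I look before continuing.

```bash
python3 - <<'E'
from h import *
a=manip.get_image("scene")[170:320,200:350,::-1];b=manip.get_image("wrist")[:,:,::-1]
cv2.imwrite("pics/g4.png",np.hstack([cv2.resize(a,(400,400)),cv2.resize(b[100:400,130:430],(400,400))]))
E
```

```text
(no output)
```

View pics/g4.png

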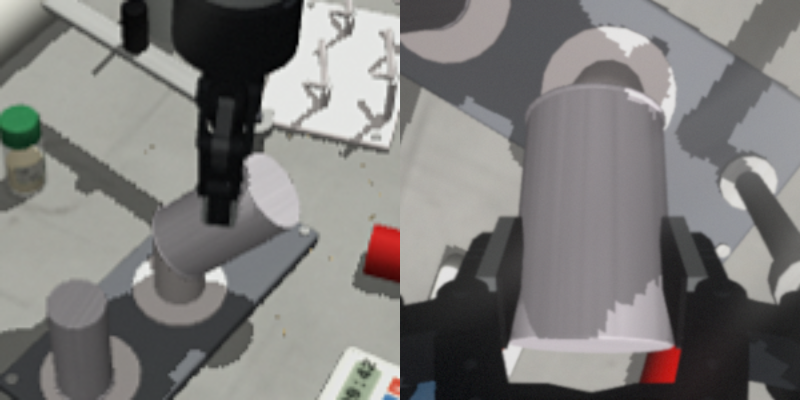

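The scene view shows the slim cup standing well. The wide cup is at about 40° with its mouth on the thick peg and has slipped about 11 mm down the pads. If I kept pushing it could squeeze out. I take it back to the cradle and regrasp it lower on the pads, so that the slip ends up centred.

```bash
python3 go.py .48 .118 .12 .4;python3 go.py .47 .10 .20 .4; python3 -m handwheel '[[-0.015,0,-0.002,0,255],[-0.03,0,-0.008,0,255],[-0.05,0.002,-0.03,0,255],[-0.055,0.006,-0.06,0,255],[-0.06,0.012,-0.098,0,255],[-0.06,0.03,-0.098,0,255],[-0.055,0.065,-0.1,0.03,255],[-0.05,0.11,-0.105,0.06,255]]';python3 go.py .564 -.175 .16 .222;python3 hand.py wide_cup wrist 2>&1|tail -2
```

```text
shift [-0.0477 -0.001  -0.0174] turn -0.0 now [0.5242 0.1372 0.104 ] 0.4 toolz [-0.004  0.091 -0.996] q [ 0.07  0.41 -0.4   0.76  0.09  2.81] F [-1.8 -1.8 -1.3]
shift [-0.0614  0.0048 -0.0987] turn -0.0 now [0.5242 0.1372 0.104 ] 0.4 toolz [-0.004  0.091 -0.996] q [ 0.07  0.41 -0.4   0.76  0.09  2.81] F [-1.8 -1.8 -1.3]
clock: 27.35
eef_pos: [0.521, 0.0067, 0.1972]
ee_rot: [-0.045, 0.984, 0.17, 0.005]
ft_force: [0.5, -0.9, -1.9]
grip_width: 0.044
shift [-0.0211  0.1881  0.0203] turn 0.118 now [0.521  0.0067 0.1972] 0.34 toolz [-0.005  0.091 -0.996] q [-0.18  0.3  -0.3   0.99  0.09  2.62] F [ 0.5 -0.9 -1.9]
[ 0.0445 -0.0115  0.664   0.048  -0.001 ] 3.2 {'wrist': np.float64(0.3)}
[0.521  0.0067 0.1972] 0.3400885668057873 27.35
```

```bash
python3 -m handwheel '[[-0.005,0.045,0.005,0.03,255],[-0.01,0.09,0.01,0.06,255],[-0.016,0.135,0.014,0.09,255],[-0.023,0.188,0.02,0.118,255],[-0.023,0.188,0.02,0.118,255],[-0.023,0.191,0.045,0.118,255],[-0.024,0.193,0.062,0.118,255],[-0.024,0.193,0.062,0.118,255]]';python3 go.py .561 -.1756 .082 .222
```

```text
clock: 28.65
eef_pos: [0.5617, -0.1743, 0.1171]
ee_rot: [-0.046, 0.993, 0.112, 0.001]
ft_force: [0.4, 0.3, -0.7]
grip_width: 0.0439
shift [-0.0014  0.0044  0.0348] turn 0.002 now [ 0.5617 -0.1743  0.1171] 0.224 toolz [-0.008  0.093 -0.996] q [-0.47  0.51 -0.19  0.92  0.08  2.45] F [ 0.4  0.3 -0.7]
```

```bash
python3 -m handwheel '[[-0.001,0.002,0.015,0,255],[-0.001,0.004,0.025,0,255],[-0.001,0.004,0.029,0,255],[-0.001,0.004,0.031,0,255],[-0.001,0.004,0.033,0,255],[-0.001,0.004,0.035,0,255],[-0.001,0.004,0.036,0,255],[-0.001,0.004,0.036,0,255]]';python3 go.py .561 -.1756 .082 .222;python3 hand.py wide_cup wrist 2>&1|tail -2
```

```text
clock: 29.65
eef_pos: [0.5636, -0.1761, 0.0833]
ee_rot: [-0.046, 0.993, 0.112, 0.004]
ft_force: [-1.3, 4.9, 6.2]
grip_width: 0.0442
shift [-0.0024 -0.0009  0.0013] turn 0.001 now [ 0.5636 -0.1761  0.0833] 0.223 toolz [-0.003  0.092 -0.996] q [-0.47  0.55 -0.23  0.84  0.08  2.44] F [-1.3  4.9  6.2]
[ 0.0416 -0.0093  0.5553  0.0461 -0.0009] 1.9 {'wrist': np.float64(0.2)}
[ 0.5636 -0.1761  0.0833] 0.2229254019161 29.65
```

```bash
python3 -m handwheel '[[0,0,0.002,0,255],[0,0,0.004,0,255],[0,0,0.004,0,160],[0,0,0.004,0,120],[0,0,0.004,0,80],[0,0,0.004,0,40],[0,0,0.004,0,0],[0,0,0.004,0,0]]'; sed -i 's#/.01\]#/.03]#' hand.py; python3 hand.py wide_cup wrist 2>&1|tail -2; python3 - <<'E'
from h import *
im=manip.get_image("wrist");o=manip.get_obs();V=wview(o);x0=[.522,-.1845,.0897,.222]
for d in manip.outline_of("wrist","wide_cup")[:2]:
    k=max(cv2.findContours(d["mask"].astype(np.uint8),0,1)[0],key=cv2.contourArea)[:,0].astype(float)
    f=lambda q:sup(proj("wrist",cup(np.r_[q[:2],q[3],q[2]],.027),V))-sup(k)
    g=lambda q:np.r_[f(q),(q[3]-.0897)/.004]
    s=least_squares(g,[.53,-.1845,.222,.0897],loss="soft_l1",x_scale=[.01,.01,.1,.01]);print(np.round(s.x,4),np.abs(f(s.x)).mean(),d["box"])
E
python3 go.py .5494 -.1784 .11 .222
```

```text
clock: 30.95
eef_pos: [0.5627, -0.1767, 0.078]
ee_rot: [-0.045, 0.993, 0.111, 0.003]
ft_force: [0.4, 1.1, -0.3]
grip_width: 0.0855
[ 0.0386 -0.0063  0.4259  0.0024 -0.0024] 3.4 {'wrist': np.float64(0.3)}
[ 0.5627 -0.1767  0.078 ] 0.22206854165736936 30.95
[ 0.528  -0.1821  0.2256  0.0879] 0.37723122900176315 [209.7, 152.9, 331.8, 363.6]
shift [-0.013  -0.004  -0.0318] turn 0.0 now [ 0.5629 -0.1766  0.0782] 0.222 toolz [-0.005  0.091 -0.996] q [-0.47  0.55 -0.23  0.83  0.08  2.45] F [-0.6 -0.2 -0.7]
```

```bash
python3 go.py .5545 -.1765 .065 .222; python3 -m handwheel '[[-0.004,0,0.005,0,0],[-0.007,0.001,0.01,0,0],[-0.008,0.001,0.013,0,0],[-0.008,0.001,0.013,0,0],[-0.008,0.001,0.013,0,255],[-0.008,0.001,0.013,0,255],[-0.008,0.001,0.013,0,255],[-0.008,0.001,0.013,0,255]]'; python3 -m handwheel '[[0,0,0,0,255],[0,-0.001,-0.01,0,255],[0,-0.002,-0.03,0,255],[0,-0.005,-0.06,0,255],[0,-0.009,-0.1,0,255],[0.001,-0.011,-0.125,0,255],[0,-0.04,-0.122,-0.03,255],[-0.002,-0.085,-0.12,-0.06,255]]'; python3 hand.py wide_cup wrist 2>&1|tail -2; python3 go.py .472 .115 .205 .4
```

```text
shift [-0.0083 -0.0007  0.0132] turn 0.0 now [ 0.5629 -0.1766  0.0782] 0.222 toolz [-0.005  0.091 -0.996] q [-0.47  0.55 -0.23  0.83  0.08  2.45] F [-0.6 -0.2 -0.7]
clock: 32.35
eef_pos: [0.5556, -0.1759, 0.0656]
ee_rot: [-0.048, 0.993, 0.112, 0.004]
ft_force: [0.5, 5.9, 4.3]
grip_width: 0.0514
clock: 33.35
eef_pos: [0.5355, -0.1077, 0.193]
ee_rot: [-0.045, 0.989, 0.14, 0.005]
ft_force: [0.3, 0.4, -0.4]
grip_width: 0.0516
[3.02e-02 8.70e-03 4.34e-01 1.45e-02 3.00e-04] 2.7 {'wrist': np.float64(0.4)}
[ 0.5355 -0.1077  0.193 ] 0.28064299543347726 33.35
shift [ 0.0011 -0.2319  0.0079] turn -0.119 now [ 0.5356 -0.1078  0.1926] 0.281 toolz [-0.004  0.09  -0.996] q [-0.38  0.36 -0.22  1.02  0.08  2.48] F [-0.8 -0.2 -0.4]
```

Grip width now reads 51.6 mm, so this grip is on the full diameter. I go back to the peg.

```bash
python3 -m handwheel '[[0,-0.045,0.001,-0.03,255],[0,-0.09,0.003,-0.06,255],[0,-0.135,0.004,-0.09,255],[0,-0.18,0.006,-0.119,255],[0.001,-0.232,0.008,-0.119,255],[0.001,-0.232,0.008,-0.119,255],[0.001,-0.229,0.04,-0.119,255],[0,-0.226,0.08,-0.119,255]]'; python3 go.py .484 .1202 .097 .4;
```

```text
clock: 34.65
eef_pos: [0.4739, 0.1152, 0.1325]
ee_rot: [-0.044, 0.979, 0.199, 0.009]
ft_force: [0.1, -0.8, -0.8]
grip_width: 0.0517
shift [0.0101 0.0023 0.0358] turn -0.001 now [0.4739 0.1152 0.1325] 0.399 toolz [-0.001  0.09  -0.996] q [ 0.03  0.29 -0.5   0.78  0.09  2.77] F [ 0.1 -0.8 -0.8]
```

```bash
python3 -m handwheel '[[0,0.002,0.02,0,255],[0.004,0.002,0.036,0,255],[0.012,0.002,0.036,0,255],[0.02,0.002,0.036,0,255],[0.027,0.002,0.036,0,255],[0.034,0.002,0.037,0,255],[0.041,0.002,0.037,0,255],[0.048,0.002,0.037,0,255]]'; python3 go.py .5507 .1483 .097 .4;python3 hand.py wide_cup wrist 2>&1|tail -2
```

```text
clock: 35.65
eef_pos: [0.5148, 0.1353, 0.097]
ee_rot: [-0.043, 0.979, 0.199, 0.005]
ft_force: [-5.6, -5.5, 3.2]
grip_width: 0.0504
shift [0.0382 0.0021 0.0008] turn 0.0 now [0.5148 0.1353 0.097 ] 0.4 toolz [-0.008  0.087 -0.996] q [ 0.07  0.41 -0.42  0.74  0.09  2.81] F [-5.6 -5.5  3.2]
[ 3.740e-02  1.100e-03  7.178e-01  5.920e-02 -6.000e-04] 2.9 {'wrist': np.float64(0.4)}
[0.5148 0.1353 0.097 ] 0.4000143911628298 35.65
```

```bash
python3 -m handwheel '[[0.001,0,-0.003,0,255],[0.004,0.001,-0.007,0,255],[0.008,0.001,-0.007,0,255],[0.012,0.001,-0.007,0,255],[0.016,0.001,-0.007,0,255],[0.02,0.001,-0.007,0,255],[0.024,0.001,-0.006,0,255],[0.024,0.001,-0.006,0,255]]'; python3 go.py .5507 .1483 .097 .4;python3 hand.py wide_cup wrist 2>&1|tail -3
```

```text
clock: 36.95
eef_pos: [0.54, 0.144, 0.1042]
ee_rot: [-0.044, 0.979, 0.199, 0.007]
ft_force: [-2.1, -4.1, 0.8]
grip_width: 0.0498
shift [0.0113 0.0009 0.0075] turn 0.001 now [0.54   0.144  0.1042] 0.401 toolz [-0.003  0.089 -0.996] q [ 0.08  0.44 -0.35  0.77  0.09  2.82] F [-2.1 -4.1  0.8]
[ 0.0577 -0.0185  1.0671  0.16   -0.0023] 6.1 {'wrist': np.float64(0.3)}
[ 0.0577 -0.0185  1.0671  0.16   -0.0023] 6.1 {'wrist': np.float64(0.3)}
[0.54   0.144  0.1042] 0.400617347548921 36.95
```

```bash
python3 -m handwheel '[[0.004,0.001,0,0,255],[0.007,0.001,0,0,255],[0.01,0.001,0,0,255],[0.013,0.001,0,0,255],[0.016,0.001,0,0,255],[0.018,0.001,0.001,0,255],[0.018,0.001,0.001,0,255],[0.018,0.001,0.001,0,255]]'; python3 go.py .5507 .1483 .097 .4;python3 hand.py wide_cup wrist 2>&1|tail -3;python3 - <<'E'
from h import *
a=manip.get_image("scene")[170:320,200:350,::-1];b=manip.get_image("wrist")[:,:,::-1]
cv2.imwrite("pics/g5.png",np.hstack([cv2.resize(a,(400,400)),cv2.resize(b[100:400,130:430],(400,400))]))
E
```

```text
clock: 38.25
eef_pos: [0.5561, 0.15, 0.1036]
ee_rot: [-0.044, 0.979, 0.199, 0.007]
ft_force: [-2.8, -5.5, 0.5]
grip_width: 0.0491
shift [-0.0059  0.      0.0065] turn 0.001 now [0.5561 0.15   0.1036] 0.401 toolz [-0.004  0.089 -0.996] q [ 0.09  0.47 -0.31  0.79  0.09  2.83] F [-2.8 -5.5  0.5]
[ 0.0938 -0.0555  1.2763  0.3192 -0.0058] 36.6 {'wrist': np.float64(1.5)}
[ 3.1700e-02  1.8700e-02  1.6608e+00 -9.0780e-01  4.0000e-04] 95.2 {'wrist': np.float64(3.9)}
[0.5561 0.15   0.1036] 0.4005963187740638 38.25
```

View pics/g5.png

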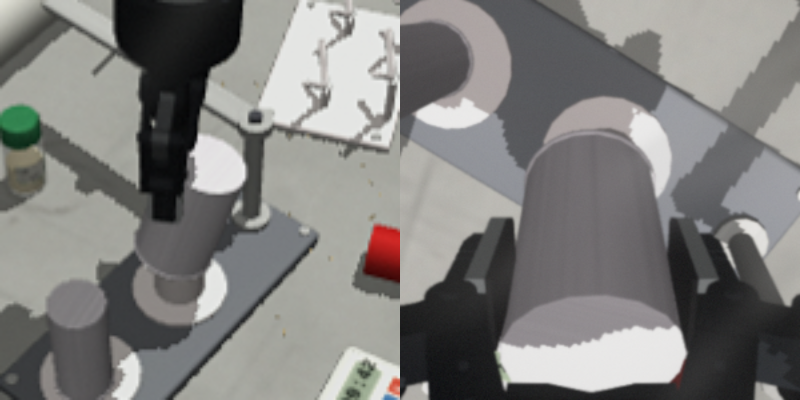

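```bash
python3 -m handwheel '[[-0.001,0,0.005,0,255],[-0.001,0.001,0.01,0,255],[-0.001,0.001,0.014,0,255],[-0.002,0.001,0.018,0,255],[-0.002,0.002,0.022,0,255],[-0.002,0.002,0.025,0,255],[-0.002,0.002,0.028,0,255],[-0.002,0.002,0.028,0,255]]'; python3 go.py .5507 .1483 .097 .4;python3 hand.py wide_cup wrist 2>&1|tail -3
```

```text
clock: 39.65
eef_pos: [0.5555, 0.1497, 0.0755]
ee_rot: [-0.044, 0.979, 0.199, 0.007]
ft_force: [-2.4, -6.0, -0.7]
grip_width: 0.0491
shift [-0.0043 -0.0024 -0.0216] turn 0.001 now [0.5555 0.1497 0.0755] 0.401 toolz [-0.003  0.089 -0.996] q [ 0.09  0.5  -0.34  0.73  0.09  2.83] F [-2.4 -6.  -0.7]
[0.03  0.003 0.44  0.    0.   ] 0.0 {}
[0.03  0.003 1.3   0.    0.   ] 0.0 {}
[0.5555 0.1497 0.0755] 0.4005166081090455 39.65
```

```bash
python3 -m handwheel '[[0,0,0.001,0,255],[0,0,0.002,0,255],[0,0,0.003,0,255],[0,0,0.004,0,255],[0,0,0.005,0,255],[0,0.001,0.006,0,255],[0,0.001,0.006,0,255],[0,0.001,0.006,0,255]]'; python3 hand.py wide_cup wrist 2>&1|tail -3
```

```text
clock: 40.95
eef_pos: [0.556, 0.1496, 0.0697]
ee_rot: [-0.044, 0.979, 0.199, 0.007]
ft_force: [-2.7, -5.2, -0.2]
grip_width: 0.049
[ 0.0924 -0.054   1.278   0.3197 -0.0055] 34.5 {'wrist': np.float64(1.4)}
[ 3.1700e-02  1.8500e-02  1.6651e+00 -1.0403e+00  6.0000e-04] 94.8 {'wrist': np.float64(3.7)}
[0.556  0.1496 0.0697] 0.400571868080634 40.95
```

```bash
python3 -m handwheel '[[0,0,0.001,0,255],[0,0,0.002,0,255],[0,0,0.003,0,255],[0,0,0.004,0,255],[0,0,0.005,0,255],[0,0,0.005,0,255],[0,0,0.005,0,255],[0,0,0.005,0,255]]'
```

```text
clock: 42.25
eef_pos: [0.559, 0.1521, 0.0668]
ee_rot: [-0.046, 0.979, 0.2, 0.011]
ft_force: [0.6, -0.8, 6.6]
grip_width: 0.0461
```

```bash
python3 -m handwheel '[[0,0,0,0,130],[0,0,0,0,110],[0,0,0,0,90],[0,0,0,0,75],[0,0,0,0,50],[0,0,0,0,25],[0,0,0,0,0],[0,0,0,0,0]]'; python3 go.py .557 .151 .22 .4; python3 - <<'E'
from h import *
a=manip.get_image("scene")[170:320,200:350,::-1];b=manip.get_image("wrist")[:,:,::-1]
cv2.imwrite("pics/g6.png",np.hstack([cv2.resize(a,(400,400)),cv2.resize(b[100:400,130:430],(400,400))]))
E
```

```text
clock: 43.25
eef_pos: [0.555, 0.1508, 0.0639]
ee_rot: [-0.045, 0.979, 0.199, 0.007]
ft_force: [0.1, 0.3, -0.1]
grip_width: 0.0854
shift [ 0.0068 -0.0127 -0.1554] turn 0.001 now [0.555  0.1508 0.0639] 0.401 toolz [-0.005  0.091 -0.996] q [ 0.09  0.51 -0.35  0.7   0.09  2.83] F [ 0.1  0.3 -0.1]
```

View pics/g6.png

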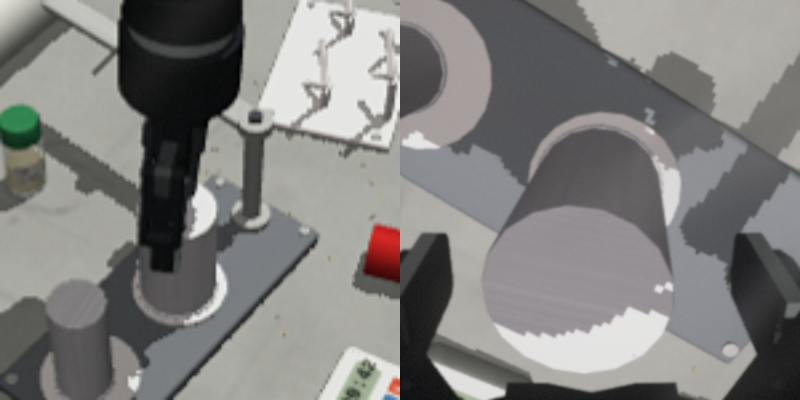

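The wide cup is upright with its rim on the foot, and the slim cup is unchanged. I clear the rack upwards and work out the bar's angle.

```bash
python3 -m handwheel '[[0.001,-0.003,-0.035,0,0],[0.003,-0.007,-0.085,0,0],[0.006,-0.011,-0.135,0,0],[0.007,-0.014,-0.175,0,0],[0.007,-0.014,-0.175,0,0],[0.04,0.01,-0.175,0,60],[0.07,0.045,-0.175,0.1,110],[0.08,0.08,-0.175,0.2,110]]'; cat > bar.py <<'E'
from h import *
manip.get_image("wrist");
pv=planar([.5575,.1953,-.14],[[0,-.1325,.116]])[0]
def knob(t): a=-.14+np.pi/2-t; return pv+[.115*np.cos(a),.115*np.sin(a),0],a
def pts(t):
    k,a=knob(t);u=np.array([np.cos(a),np.sin(a),0]);v=np.array([-u[1],u[0],0]);s=np.linspace(0,6.3,24)
    bar=[pv+u*d+v*w+[0,0,h] for d in(.0,.205) for w in(-.011,.011) for h in(0,-.007)]
    return np.array(bar),np.array([k+.01*(np.cos(x)*u+np.sin(x)*v)+[0,0,h] for x in s for h in(.0,.04)])
img={"top":manip.get_image("top"),"scene":manip.get_image("scene")}
best=[]
for t in np.arange(-.05,1.72,.01):
    sc=0
    for c in img:
        q=knob(t)[0]+np.array([[0,0,h] for h in(.012,.02,.028,.038)]);uv=np.round(proj(c,q)).astype(int)
        sc+=sum(img[c][v,u].sum() for u,v in uv if 0<=v<420 and 0<=u<560)
    best.append((sc,t))
best.sort();print("dark-knob score",[(int(a),round(b,2)) for a,b in best[:5]],"pivot",pv)
t=best[0][1];print("knob",knob(t)[0],"top px",proj("top",knob(t)[0]+[0,0,.04]))
for c in("top","scene"):
    for l in("bar","bar_knob"): print(c,l,[(np.round(d["box"]).tolist(),round(d["confidence"],2)) for d in manip.spot_in(c,l)][:2])
E
python3 bar.py; python3 go.py .65 .05 .22 .2
```

```text
clock: 44.35
eef_pos: [0.6617, 0.0926, 0.2321]
ee_rot: [-0.046, 0.994, 0.1, 0.002]
ft_force: [0.4, 0.5, -0.1]
grip_width: 0.0489
dark-knob score [(1470, np.float64(1.54)), (1499, np.float64(1.55)), (1502, np.float64(1.53)), (1554, np.float64(1.62)), (1560, np.float64(1.63))] pivot [0.53901054 0.06409638 0.116     ]
knob [0.65332551 0.0515629  0.116     ] top px [[293.96034821 162.17617849]]
top bar [([347.0, 122.0, 384.0, 162.0], 0.65)]
top bar_knob [([343.0, 120.0, 384.0, 162.0], 0.43)]
scene bar [([215.0, 168.0, 302.0, 226.0], 0.97)]
scene bar_knob [([216.0, 170.0, 303.0, 223.0], 0.71)]
shift [-0.0186  0.0418  0.0097] turn 0.003 now [0.6598 0.0936 0.2337] 0.203 toolz [-0.006  0.091 -0.996] q [-0.01  0.54  0.17  1.2   0.09  2.93] F [-0.2  0.5  0.2]
```

```bash
python3 - <<'E'
from h import *
pv=np.array([.539,.0641,.116])
img={c:cv2.imread(f"pics/{c}0.png") for c in("top","scene")}
obs={"top":[np.array([180+356/3,100+183/2.85])],"scene":[np.array([180+155/2.2,100+160/2.2])]}
tip={"top":np.array([180+376/3,100+78/2.85]),"scene":np.array([180+90/2.2,100+152/2.2])}
for c in img:
    r=[]
    for t in np.arange(1.3,1.71,.02):
        a=-.14+np.pi/2-t;u=np.array([np.cos(a),np.sin(a),0])
        r.append((round(t,2),round(np.linalg.norm(proj(c,pv+.115*u+[0,0,.038])[0]-obs[c][0]),1),round(np.linalg.norm(proj(c,pv+.205*u)[0]-tip[c]),1)))
    print(c,sorted(r,key=lambda x:x[1])[:2],sorted(r,key=lambda x:x[2])[:2])
E
```

```text
top [(np.float64(1.64), np.float64(1.3), np.float64(1.8)), (np.float64(1.62), np.float64(1.4), np.float64(1.4))] [(np.float64(1.62), np.float64(1.4), np.float64(1.4)), (np.float64(1.64), np.float64(1.3), np.float64(1.8))]
scene [(np.float64(1.62), np.float64(0.7), np.float64(2.3)), (np.float64(1.64), np.float64(0.9), np.float64(1.9))] [(np.float64(1.64), np.float64(0.9), np.float64(1.9)), (np.float64(1.62), np.float64(0.7), np.float64(2.3))]
```

```bash
python3 go.py .652 .041 .2337 .2;python3 go.py .652 .041 .142 .2
```

```text
shift [-0.0182  0.0497 -0.0048] turn 0.003 now [0.6598 0.0936 0.2337] 0.203 toolz [-0.006  0.091 -0.996] q [-0.01  0.54  0.17  1.2   0.09  2.93] F [-0.2  0.5  0.2]
shift [-0.0194  0.058   0.0866] turn 0.003 now [0.6598 0.0936 0.2337] 0.203 toolz [-0.006  0.091 -0.996] q [-0.01  0.54  0.17  1.2   0.09  2.93] F [-0.2  0.5  0.2]
```

```bash
python3 -m handwheel '[[-0.01,0.025,-0.002,0,110],[-0.018,0.05,-0.005,0,110],[-0.018,0.05,-0.005,0,110],[-0.018,0.05,-0.005,0,110],[-0.018,0.052,0.02,0,110],[-0.019,0.055,0.055,0,110],[-0.019,0.058,0.087,0,110],[-0.019,0.058,0.087,0,110]]'; python3 - <<'E'
from h import *
# waypoints of the knob path in the tool axes now
o=manip.get_obs();T=Rq(o["ee_rot"]);psi=np.arctan2(T[1,0],T[0,0]);pv=np.array([.539,.0641])
print(np.round(o["eef_pos"],4),round(psi,3),o["grip_width"],o["ft_force"],o["qpos"].round(2))
for t in(1.63,1.45,1.25,1.05,.85,.65,.45,.25,.12,0,-.06,-.12):
    a=-.14+np.pi/2-t
    p=np.r_[pv+.115*np.array([np.cos(a),np.sin(a)]),.142]
    yaw=max(.2,a); print(t,np.round(p,3),np.round(T.T@(p-o["eef_pos"]),3),"turn",round(psi-yaw,2))
E
```

```text
clock: 45.7
eef_pos: [0.651, 0.0418, 0.1392]
ee_rot: [-0.046, 0.994, 0.101, -0.0]
ft_force: [0.0, -0.2, 0.2]
grip_width: 0.0485
[0.651  0.0418 0.1392] 0.203 0.048547926685061346 [ 0.01355441 -0.16816586  0.23432395] [-0.09  0.58 -0.01  1.    0.09  2.84]
1.63 [0.652 0.041 0.142] [ 0.001  0.    -0.003] turn 0.0
1.45 [0.654 0.062 0.142] [ 0.007 -0.019 -0.001] turn 0.0
1.25 [0.652 0.085 0.142] [ 0.01  -0.042  0.001] turn 0.0
1.05 [0.646 0.107 0.142] [ 0.008 -0.065  0.003] turn -0.18
0.85 [0.635 0.127 0.142] [ 0.002 -0.087  0.005] turn -0.38
0.65 [0.621 0.145 0.142] [-0.009 -0.107  0.007] turn -0.58
0.45 [0.603 0.16  0.142] [-0.023 -0.125  0.008] turn -0.78
0.25 [0.583 0.17  0.142] [-0.041 -0.139  0.01 ] turn -0.98
0.12 [0.569 0.175 0.142] [-0.054 -0.147  0.01 ] turn -1.11
0 [0.555 0.178 0.142] [-0.066 -0.152  0.011] turn -1.23
-0.06 [0.548 0.179 0.142] [-0.073 -0.155  0.011] turn -1.29
-0.12 [0.541 0.179 0.142] [-0.08  -0.156  0.011] turn -1.35
```

```bash
python3 -m handwheel '[[0.006,-0.015,-0.002,0,110],[0.009,-0.032,0,0,110],[0.009,-0.05,0.002,-0.08,110],[0.007,-0.068,0.003,-0.2,110],[0.002,-0.087,0.005,-0.37,110],[-0.006,-0.103,0.006,-0.53,110],[-0.016,-0.117,0.008,-0.68,110],[-0.023,-0.125,0.008,-0.78,110]]'; python3 - <<'E'
from h import *
o=manip.get_obs();T=Rq(o["ee_rot"]);psi=np.arctan2(T[1,0],T[0,0]);pv=np.array([.539,.0641])
print(np.round(o["eef_pos"],4),round(psi,3),o["ft_force"].round(1),o["qpos"].round(2))
for t in(.45,.25,.12,0,-.06,-.12,-.18):
    a=-.14+np.pi/2-t
    p=np.r_[pv+.115*np.array([np.cos(a),np.sin(a)]),.142]
    print(t,np.round(p,3),np.round(T.T@(p-o["eef_pos"]),3),"turn",round(psi-a,2))
E
```

```text
clock: 46.7
eef_pos: [0.6055, 0.1606, 0.1462]
ee_rot: [-0.041, 0.88, 0.474, 0.02]
ft_force: [-0.3, 0.3, -0.2]
grip_width: 0.0487
[0.6055 0.1606 0.1462] 0.986 [-0.3  0.3 -0.2] [ 0.1   0.51 -0.11  0.94  0.09  2.25]
0.45 [0.603 0.16  0.142] [-0.003 -0.001  0.004] turn 0.0
0.25 [0.583 0.17  0.142] [-0.005 -0.024  0.005] turn -0.2
0.12 [0.569 0.175 0.142] [-0.009 -0.039  0.006] turn -0.33
0 [0.555 0.178 0.142] [-0.014 -0.051  0.006] turn -0.45
-0.06 [0.548 0.179 0.142] [-0.017 -0.058  0.006] turn -0.51
-0.12 [0.541 0.179 0.142] [-0.02  -0.064  0.006] turn -0.57
-0.18 [0.534 0.179 0.142] [-0.024 -0.069  0.006] turn -0.63
```

```bash
python3 -m handwheel '[[-0.004,-0.012,0.004,-0.1,110],[-0.005,-0.024,0.004,-0.2,110],[-0.008,-0.035,0.005,-0.3,110],[-0.011,-0.044,0.005,-0.39,110],[-0.014,-0.051,0.005,-0.45,110],[-0.017,-0.056,0.005,-0.49,110],[-0.018,-0.06,0.005,-0.53,110],[-0.018,-0.06,0.005,-0.53,110]]'; python3 - <<'E'
from h import *
o=manip.get_obs();print(o["ft_force"].round(1),o["eef_pos"].round(4))
a=manip.get_image("scene")[150:320,190:350,::-1];b=manip.get_image("wrist")[:,:,::-1]
cv2.imwrite("pics/g7.png",np.hstack([cv2.resize(a,(400,425)),cv2.resize(b[100:400,130:430],(400,425))]))
E
```

```text
clock: 47.7
eef_pos: [0.5459, 0.1779, 0.1425]
ee_rot: [-0.034, 0.726, 0.686, 0.03]
ft_force: [-0.1, 0.1, -0.3]
grip_width: 0.0482
[-0.1  0.1 -0.3] [0.5459 0.1779 0.1425]
```

View pics/g7.png

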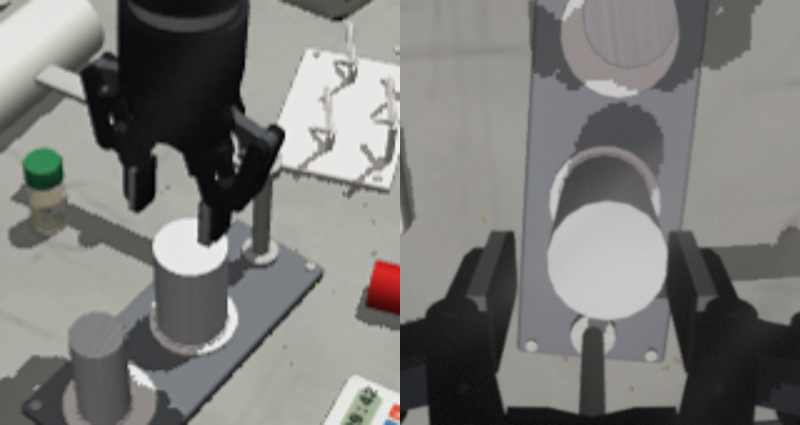

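The bar did not come along. The scene crop still shows its tip at about (50,80), so the fingers missed the knob. I lift and re-measure the bar.

```bash
python3 -m handwheel '[[0,0,-0.05,0,110],[0,0,-0.1,0,110],[0,0.02,-0.1,0,110],[-0.02,0.02,-0.1,0.1,110],[-0.06,0,-0.1,0.2,110],[-0.1,-0.02,-0.1,0.3,110],[-0.13,-0.02,-0.1,0.4,110],[-0.13,-0.02,-0.1,0.5,110]]'; python3 bar.py; python3 - <<'E'
from h import *
o=manip.get_obs();print(o["eef_pos"])
for c in("scene","top"):
    for l in("bar","bar_knob"):
        manip.get_image(c)
        for d in manip.outline_of(c,l)[:1]:
            pv=proj(c,[.539,.0641,.116])[0];m=np.argwhere(d["mask"])[:,::-1];i=np.argmax(np.linalg.norm(m-pv,axis=1));print(c,l,d["box"],"far px",m[i],d["confidence"])
for t in(1.4,1.5,1.6,1.64,1.7):
    a=-.14+np.pi/2-t;print(t,[proj(c,[.539+.205*np.cos(a),.0641+.205*np.sin(a),.116])[0].round(1) for c in("scene","top")],[proj(c,[.539+.115*np.cos(a),.0641+.115*np.sin(a),.154])[0].round(1) for c in("scene","top")])
im=manip.get_image("scene")
t=im[140:260,190:320].astype(int).sum(2);dk=np.argwhere(t<90)+[140,190];print("dark",len(dk),dk.min(0),dk.max(0))
cv2.imwrite("pics/b8.png",np.hstack([cv2.resize(im[130:260,200:330,::-1],(400,400)),cv2.resize(manip.get_image("top")[110:240,230:360,::-1],(400,400))]))
E
```

```text
clock: 48.8
eef_pos: [0.5186, 0.0379, 0.2297]
ee_rot: [-0.041, 0.876, 0.481, 0.02]
ft_force: [-0.9, 0.3, -0.5]
grip_width: 0.0485
dark-knob score [(484, np.float64(1.39)), (534, np.float64(1.38)), (559, np.float64(1.4)), (619, np.float64(1.37)), (631, np.float64(1.41))] pivot [0.53901054 0.06409638 0.116     ]
knob [0.65391485 0.06878666 0.116     ] top px [[285.81223239 162.08698975]]
top bar [([284.0, 127.0, 297.0, 179.0], 0.83)]
top bar_knob [([283.0, 126.0, 294.0, 182.0], 0.67)]
scene bar [([205.0, 177.0, 302.0, 223.0], 0.56), ([216.0, 276.0, 243.0, 322.0], 0.35)]
scene bar_knob [([205.0, 176.0, 304.0, 223.0], 0.76)]
[0.51870337 0.0402852  0.22972667]
scene bar [199.4, 211.1, 213.8, 242.8] far px [199 222] 0.71
scene bar_knob [204.7, 176.9, 302.9, 222.5] far px [205 180] 0.57
top bar [284.4, 125.8, 294.5, 176.4] far px [284 125] 0.94
top bar_knob [283.6, 124.9, 293.7, 178.0] far px [286 125] 0.64
1.4 [array([204.3, 179.9]), array([284.8, 125. ])] [array([241.8, 179.5]), array([286.4, 162.2])]
1.5 [array([210.5, 174.3]), array([294. , 124.9])] [array([245.2, 176.1]), array([291.8, 162.2])]
1.6 [array([217.3, 169.2]), array([303.1, 125.7])] [array([249., 173.]), array([297.2, 162.7])]
1.64 [array([220.2, 167.3]), array([306.8, 126.3])] [array([250.7, 171.9]), array([299.3, 163.1])]
1.7 [array([224.6, 164.6]), array([312.2, 127.5])] [array([253.3, 170.2]), array([302.5, 163.8])]
dark 309 [140 201] [224 314]
```

```bash
python3 go.py .654 .069 .225 .1; python3 go.py .654 .069 .136 .1
```

```text
shift [0.096  0.0997 0.0067] turn 0.91 now [0.5186 0.0399 0.2297] 1.01 toolz [-0.005  0.091 -0.996] q [-0.12  0.27 -0.25  1.06  0.09  2.01] F [ 0.1 -0.3  0.2]
shift [0.0894 0.1043 0.0954] turn 0.91 now [0.5186 0.0399 0.2297] 1.01 toolz [-0.005  0.091 -0.996] q [-0.12  0.27 -0.25  1.06  0.09  2.01] F [ 0.1 -0.3  0.2]
```

```bash
python3 -m handwheel '[[0.025,0.025,0.002,0.18,110],[0.05,0.05,0.004,0.36,110],[0.075,0.08,0.006,0.54,110],[0.096,0.1,0.007,0.72,110],[0.096,0.1,0.007,0.91,110],[0.096,0.1,0.007,0.91,110],[0.095,0.1,0.025,0.91,110],[0.093,0.102,0.045,0.91,110]]'; python3 go.py .654 .069 .136 .1; python3 - <<'E'
from h import *
o=manip.get_obs();V=wview(o);im=manip.get_image("wrist")
for z in(.116,.156): print(proj("wrist",[.654,.069,z],V).round())
m=(im.astype(int).sum(2)<70);m[280:]=0
k=cv2.findContours(m.astype(np.uint8),0,1)[0];print([cv2.boundingRect(c) for c in k if cv2.contourArea(c)>150])
cv2.imwrite("pics/k9.png",np.hstack([cv2.resize(im[:,:,::-1],(400,300)),cv2.resize(manip.get_image("scene")[130:260,200:330,::-1],(300,300))]))
E
```

```text
clock: 50.65
eef_pos: [0.6542, 0.0687, 0.1868]
ee_rot: [-0.045, 0.998, 0.053, 0.001]
ft_force: [0.7, -0.2, -1.1]
grip_width: 0.0483
shift [-0.0004  0.0043  0.0506] turn 0.005 now [0.6542 0.0687 0.1868] 0.105 toolz [-0.003  0.091 -0.996] q [-0.05  0.55  0.06  1.09  0.09  2.98] F [ 0.7 -0.2 -1.1]
[[284. 219.]]
[[279. 243.]]
[]
```

View pics/k9.png

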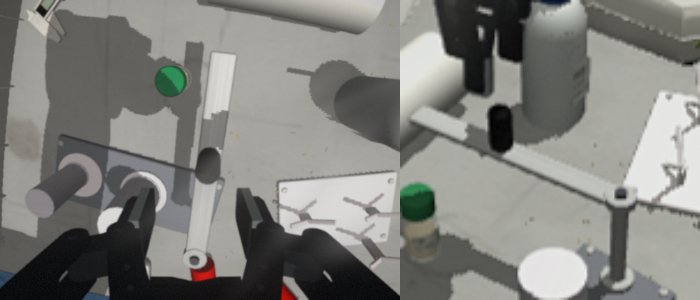

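Last view: the knob is between the fingers at full-image px (291,231), and the bar points away at about t=1.4. I lower onto the knob and narrow the jaws into a tight cage.

```bash
python3 -m handwheel '[[0,0.004,0.02,0,110],[0,0.007,0.04,0,110],[0,0.008,0.051,0,110],[0,0.008,0.051,0,140],[0,0.008,0.051,0,165],[0,0.008,0.051,0,175],[0,0.008,0.051,0,175],[0,0.008,0.051,0,175]]'; cat > arc.py <<'E'
from h import *
import sys
o=manip.get_obs();T=Rq(o["ee_rot"]);psi=np.arctan2(T[1,0],T[0,0]);pv=np.array([.539,.0641])
print(np.round(o["eef_pos"],4),round(psi,3),o["grip_width"].round(4),o["ft_force"].round(1),o["qpos"].round(2))
for t in map(float,sys.argv[1:]):
    a=-.14+np.pi/2-t
    p=np.r_[pv+.115*np.array([np.cos(a),np.sin(a)]),.136]
    print(t,np.round(p,3),np.round(T.T@(p-o["eef_pos"]),3),"turn",round(psi-max(a,.1),2))
E
python3 arc.py 1.4 1.3 1.2 1.1 1 .9 .8 .7 .6 .5
```

```text
clock: 51.75
eef_pos: [0.6549, 0.0655, 0.1353]
ee_rot: [-0.046, 0.998, 0.051, 0.0]
ft_force: [-0.3, 0.8, -0.1]
grip_width: 0.0272Traceback (most recent call last):
  File "arc.py", line 4, in <module>
    print(np.round(o["eef_pos"],4),round(psi,3),o["grip_width"].round(4),o["ft_force"].round(1),o["qpos"].round(2))
                                                ^^^^^^^^^^^^^^^^^^^^^
AttributeError: 'float' object has no attribute 'round'
```

```bash
sed -i 's/o\["grip_width"\].round(4)/o["grip_width"]/' arc.py; python3 arc.py 1.4 1.3 1.2 1.1 1 .9 .8 .7 .6 .5
```

```text
[0.6549 0.0655 0.1353] 0.102 0.027153671106376953 [-0.3  0.8 -0.1] [-0.06  0.59 -0.01  0.98  0.09  2.98]
1.4 [0.654 0.068 0.136] [-0.001 -0.002 -0.001] turn 0.0
1.3 [0.653 0.079 0.136] [-0.    -0.014  0.001] turn -0.03
1.2 [0.651 0.09  0.136] [-0.001 -0.025  0.002] turn -0.13
1.1 [0.648 0.101 0.136] [-0.003 -0.036  0.003] turn -0.23
1.0 [0.643 0.112 0.136] [-0.007 -0.047  0.004] turn -0.33
0.9 [0.638 0.122 0.136] [-0.011 -0.058  0.005] turn -0.43
0.8 [0.632 0.132 0.136] [-0.016 -0.068  0.005] turn -0.53
0.7 [0.625 0.141 0.136] [-0.022 -0.078  0.006] turn -0.63
0.6 [0.617 0.149 0.136] [-0.03  -0.087  0.007] turn -0.73
0.5 [0.608 0.156 0.136] [-0.038 -0.095  0.008] turn -0.83
```

```bash
python3 -m handwheel '[[0,-0.012,0.001,-0.03,175],[-0.001,-0.024,0.002,-0.13,175],[-0.003,-0.036,0.003,-0.23,175],[-0.007,-0.047,0.004,-0.33,175],[-0.011,-0.058,0.005,-0.43,175],[-0.016,-0.068,0.005,-0.53,175],[-0.022,-0.078,0.006,-0.63,175],[-0.03,-0.087,0.007,-0.73,175]]'; python3 arc.py .5 .4 .3 .2 .1 0 -.05 -.1; python3 - <<'E'
from h import *
for c in("top","scene"):
    manip.get_image(c)
    for l in ("bar",):
        for d in manip.outline_of(c,l)[:2]:
            pv=proj(c,[.539,.0641,.116])[0];m=np.argwhere(d["mask"])[:,::-1];i=np.argmax(np.linalg.norm(m-pv,axis=1));print(c,l,"far px",m[i],d["confidence"])
for t in(1.4,.8,.7,.65,.6,.5):
    a=-.14+np.pi/2-t;print(t,[proj(c,[.539+.205*np.cos(a),.0641+.205*np.sin(a),.116])[0].round(0) for c in("top","scene")])
E
```

```text
clock: 52.75
eef_pos: [0.616, 0.1503, 0.1359]
ee_rot: [-0.043, 0.913, 0.406, 0.017]
ft_force: [-0.3, -0.1, -0.2]
grip_width: 0.0269
[0.616  0.1503 0.1359] 0.835 0.026923131408203908 [-0.3 -0.1 -0.2] [ 0.08  0.54 -0.1   0.93  0.09  2.38]
0.5 [0.608 0.156 0.136] [-0.001 -0.01   0.001] turn -0.1
0.4 [0.598 0.163 0.136] [-0.003 -0.022  0.001] turn -0.2
0.3 [0.588 0.168 0.136] [-0.006 -0.033  0.002] turn -0.3
0.2 [0.577 0.173 0.136] [-0.009 -0.043  0.002] turn -0.4
0.1 [0.566 0.176 0.136] [-0.014 -0.054  0.002] turn -0.5
0.0 [0.555 0.178 0.136] [-0.02  -0.064  0.003] turn -0.6
-0.05 [0.549 0.179 0.136] [-0.024 -0.068  0.003] turn -0.65
-0.1 [0.544 0.179 0.136] [-0.027 -0.073  0.003] turn -0.7
top bar far px [276 198] 0.54
scene bar far px [185 240] 0.63
1.4 [array([285., 125.]), array([204., 180.])]
0.8 [array([234., 144.]), array([184., 222.])]
0.7 [array([227., 150.]), array([184., 230.])]
0.65 [array([224., 153.]), array([185., 235.])]
0.6 [array([221., 156.]), array([186., 239.])]
0.5 [array([215., 163.]), array([188., 247.])]
```

The bar is following (scene tip at px (185,240), t≈0.6). I continue to the stop.

```bash
python3 -m handwheel '[[-0.001,-0.01,0.001,-0.1,175],[-0.003,-0.022,0.001,-0.2,175],[-0.006,-0.033,0.001,-0.3,175],[-0.009,-0.043,0.001,-0.4,175],[-0.014,-0.054,0.001,-0.5,175],[-0.018,-0.061,0.002,-0.57,175],[-0.02,-0.065,0.002,-0.6,175],[-0.022,-0.067,0.002,-0.62,175]]'; python3 arc.py  0 -.05 -.1
```

```text
clock: 53.95
eef_pos: [0.552, 0.1781, 0.1369]
ee_rot: [-0.035, 0.747, 0.663, 0.029]
ft_force: [1.0, 0.8, -0.4]
grip_width: 0.0269
[0.552  0.1781 0.1369] 1.451 0.02686968693843082 [ 1.   0.8 -0.4] [ 0.14  0.44 -0.26  0.86  0.09  1.83]
0.0 [0.555 0.178 0.136] [0.    0.003 0.001] turn 0.02
-0.05 [0.549 0.179 0.136] [ 0.    -0.003  0.001] turn -0.03
-0.1 [0.544 0.179 0.136] [-0.    -0.008  0.001] turn -0.08
```

Force is still near zero. I press further in small steps until the stop shows.

```bash
python3 -m handwheel '[[0,-0.001,0,0,175],[0,-0.002,0,0,175],[0,-0.003,0,0,175],[0,-0.004,0,0,175],[0,-0.005,0,0,175],[0,-0.006,0,0,175],[0,-0.006,0,0,175],[0,-0.006,0,0,175]]'
```

```text
clock: 54.95
eef_pos: [0.5514, 0.1781, 0.1374]
ee_rot: [-0.032, 0.748, 0.663, 0.032]
ft_force: [14.9, -0.5, -10.0]
grip_width: 0.027
```

It is against the stop (15 N reaction). I centre the cage on the knob, then lift straight off.

```bash
python3 -m handwheel '[[0,0.003,0,0,175],[0,0.006,0,0,175],[0,0.008,0,0,172],[0,0.008,0,0,165],[0,0.008,0,0,160],[0,0.008,0,0,150],[0.001,0.008,-0.012,0,150],[0.003,0.008,-0.035,0,150]]'; python3 -m handwheel '[[0.003,0,-0.03,0,150],[0.006,0,-0.07,0,150],[0.009,0,-0.1,0,150],[0.009,0,-0.11,0,150],[-0.05,0.02,-0.11,0,150],[-0.1,0.05,-0.11,0,150],[-0.15,0.08,-0.11,0,150],[-0.19,0.11,-0.11,0,150]]'; cat > fin.py <<'E'
from h import *
o=manip.get_obs();print(o["clock"],o["eef_pos"].round(3),o["ft_force"].round(1))
for c in("top","scene"):
    im=manip.get_image(c);cv2.imwrite(f"pics/end_{c}.png",im[:,:,::-1])
    best=[]
    for t in np.arange(-.2,1.71,.01):
        a=-.14+np.pi/2-t;q=np.array([[.539+.115*np.cos(a),.0641+.115*np.sin(a),h] for h in(.13,.138,.146,.154)])
        best.append((int(sum(im[v,u].sum() for u,v in np.round(proj(c,q)).astype(int))),round(t,2)))
    print(c,sorted(best)[:4])
    for l in("bar","slim_cup","wide_cup","wash_bottle","vial","timer"): print(c,l,[(np.round(d["box"]).astype(int).tolist(),round(d["confidence"],2)) for d in manip.spot_in(c,l)][:3])
    for n,y,r in(("slim",.0475,.019),("wide",-.0475,.027)):
        p=planar([.5575,.1953,-.14],[[0,y,.101]])[0];t=np.linspace(0,6.3,40)
        X=np.vstack([np.c_[p[0]+r*np.cos(t),p[1]+r*np.sin(t),0*t+z] for z in(.016,.101)]);b=proj(c,X);print(" exp",n,b.min(0).round(),b.max(0).round())
E
python3 fin.py
```

```text
clock: 55.95
eef_pos: [0.5536, 0.1776, 0.1721]
ee_rot: [-0.036, 0.747, 0.663, 0.028]
ft_force: [1.2, 1.3, 0.5]
grip_width: 0.035
clock: 56.95
eef_pos: [0.6414, -0.0353, 0.2617]
ee_rot: [-0.036, 0.747, 0.663, 0.028]
ft_force: [1.1, 0.3, -1.0]
grip_width: 0.0352
56.95 [ 0.641 -0.035  0.262] [ 1.1  0.3 -1. ]
top [(290, np.float64(0.06)), (296, np.float64(-0.03)), (302, np.float64(-0.04)), (316, np.float64(0.05))]
top bar [([199, 202, 295, 220], 0.58), ([239, 264, 262, 291], 0.34)]
top slim_cup [([289, 255, 315, 289], 0.8), ([204, 212, 217, 213], 0.6), ([333, 257, 343, 272], 0.43)]
top wide_cup [([244, 201, 265, 225], 0.58), ([199, 201, 295, 223], 0.19)]
top wash_bottle []
top vial [([262, 138, 278, 157], 0.67), ([199, 190, 300, 238], 0.15)]
top timer []
 exp slim [203. 199.] [226. 216.]
 exp wide [240. 200.] [267. 224.]
scene [(5, np.float64(-0.08)), (53, np.float64(-0.07)), (63, np.float64(-0.06)), (74, np.float64(-0.05))]
scene bar [([218, 210, 302, 289], 0.87)]
scene slim_cup [([334, 255, 383, 281], 0.93), ([362, 215, 406, 245], 0.9), ([217, 281, 242, 324], 0.66)]
scene wide_cup [([250, 244, 283, 288], 0.6)]
scene wash_bottle [([250, 110, 283, 185], 0.72)]
scene vial [([199, 212, 215, 241], 0.87)]
scene timer [([318, 302, 365, 346], 0.87)]
 exp slim [220. 272.] [245. 319.]
 exp wide [252. 236.] [282. 288.]
```

```bash
python3 - <<'E'
from h import *
for c in("top","scene"):
    im=manip.get_image(c)
    for d in manip.outline_of(c,"bar")[:1]:
        pv=proj(c,[.539,.0641,.116])[0];m=np.argwhere(d["mask"])[:,::-1].astype(float);i=np.argmax(np.linalg.norm(m-pv,axis=1))
        far=m[np.linalg.norm(m-pv,axis=1)>.93*np.linalg.norm(m[i]-pv)].mean(0);print(c,"tip",far,d["confidence"])
    g=im.astype(int);h=(g.sum(2)<75).astype(np.uint8);n,_,s,ct=cv2.connectedComponentsWithStats(h)
    a0=-.14+np.pi/2;kp=proj(c,[.539+.115*np.cos(a0),.0641+.115*np.sin(a0),.136])[0]
    print("knob exp t=0",kp.round(1),"dark blobs",[(ct[j].round(1),s[j,2:].tolist()) for j in range(1,n) if np.linalg.norm(ct[j]-kp)<25 and s[j,4]>15])
    for t in(-.05,0,.05,.1,.15):
        a=a0-t;print(t,proj(c,[.539+.20*np.cos(a),.0641+.20*np.sin(a),.114])[0].round(1),proj(c,[.539+.115*np.cos(a),.0641+.115*np.sin(a),.136])[0].round(1))
b=cv2.imread("pics/end_scene.png")[190:330,195:335];cv2.imwrite("pics/end2.png",cv2.resize(b,(560,560)))
E
```

```text
top tip [202.46428571 205.98214286] 0.9
knob exp t=0 [236.6 210.1] dark blobs [(array([236.8, 209.8]), [8, 6, 22])]
-0.05 [200.4 210.2] [236.3 212.7]
0 [200.9 205.8] [236.6 210.1]
0.05 [201.5 201.4] [237.  207.4]
0.1 [202.4 197. ] [237.5 204.8]
0.15 [203.5 192.7] [238.2 202.3]
scene tip [221.4047619  283.20238095] 0.86
knob exp t=0 [255.6 243.6] dark blobs [(array([255.1, 243.5]), [11, 22, 217])]
-0.05 [226.9 286.6] [258.3 245.2]
0 [222.2 283.6] [255.6 243.6]
0.05 [217.8 280.4] [253.1 242. ]
0.1 [213.7 277.1] [250.7 240.3]
0.15 [209.8 273.6] [248.4 238.5]
```

Both cameras put the bar at 0 to within about 0.01 rad, and the cups, vial, bottle and timer are where expected. I hand in.

```bash
python3 -c "
from rig import manip
print(manip.get_obs()['clock'],manip.job_done())"
```

```text
the job is handed in; nothing more can be done
57.85 None
```

I handed the job in at 57.85 s. Both cups are upside down on their matching pegs, and the retaining bar is closed above them. The arm is clear of everything.

**Cups:** I turned each cup mouth-down in the jaws by pushing its lip against its own peg, then lowered it until its rim touched the foot. Both slipped on the pads while turning, so each touched down leaning roughly 15–20° and rocked upright when I opened the jaws. That small settling is the part closest to "dropped". I took the wide cup back to the cradle once for a better grip. The pictures after release showed both cups upright on their feet.

**Bar:** The first swing lost the knob after about 0.24 rad. The second, with the jaws held close around the knob, took it to the stop with a reaction of about 15 N.

**Last checks:**
- **Bar:** its tip and knob matched the closed position in both cameras, to about 0.01 rad.
- **Cups:** their boxes matched the seated positions to within a few pixels, up to about 9. In the top view the bar hides most of the slim cup, so its box there was only a sliver.
- **Bystanders:** in the scene camera the bottle, vial and timer were within about 5 px of where they started. The top camera found only the vial.
- **Not done:** the final close-up was refused because the picture limit was reached, so the end state was checked by numbers only.

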